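Plant the engine shed at the end of the track

ROBOT

A 6-joint arm with a two-finger parallel gripper is mounted at the origin on the work surface. World frame = base frame: x ahead of the robot, y to its left, z up, the work surface at z = 0. Lengths are in mm, angles in rad, forces in N, time in s.
With the tool pointing down it reaches from about 400 to 925 mm from the base axis. Payload 12.5 kg.
Tool frame: the origin (TCP) lies midway between the tips of the shut fingers; the grasp point (between the pads) lies 19 mm behind it; z points along the fingers, y is the direction in which the jaws open and shut (so a half turn about z gives the same grasp; the last joint's range is limited). The gripper opens to 95 mm and grips with 3 to 60 N. Pads are 20 mm wide; open, the fingers measure 119 mm over their backs; the gripper's body (75 mm by 180 mm) begins 59 mm behind the grasp point.
Start: joints at [-1.313, 0.491, 1.559, -0, 1.092, -0.106], TCP at [222.416, -584.104, 214.661] pointing down, gripper open.
Joint ranges: [-3.1, 3.1], [-0.84, 2.19], [0.05, 2.79], [-1.13, 4.28], [0.06, 2.93], [-2.69, 2.69]. Speed limits (rad/s): [2.22, 2.22, 2.79, 3.14, 3.14, 3.14].

INTERFACE

Orientations are given as [roll, pitch, yaw] about the fixed x, y, z axes, in that order (R = Rz(yaw) Ry(pitch) Rx(roll)).
In Python, from cell import * gives the robot as it stands. The module is installed in compiled form; this text tells all that it offers.
- The arm moves only by the tool carry_out, never from a script. Its argument "moves" is a list of rows, each an object of numbers: "dx", "dy", "dz": the shift along the tool's x, y, z in m; "twist": the turn about the tool's z in degrees. A call has 1 to 5 rows; each row is the pose to reach, as a shift and turn from the pose commanded when the call began, along the tool's axes at that moment; what a row does not reach only later rows make up. A row lasts 1/10 s, in which the tool goes at most 50 mm and 8.59 degrees, less where a joint would pass 70% of its speed; a pose out of reach is approached as far as the arm can. A call with a gripper value outside its range is refused whole. "grip" is the finger opening in m, from 0 to 0.0951, set as the call begins (left out, the last holds). The fingers move at their own pace and stop on an object; the grip force is fixed at half the most. Time passes only in rows, so rows that repeat a pose let the fingers close. It gives the time, the measured TCP pose, the force and the opening at its end, in the units of the state.
- state(): the state, without advancing time (a new reading comes with each control period).
- read_camera(name): name is "side" or "top" or "wrist"; returns (picture, depth): 384x512x3 uint8, red, green, blue; 384x512 float32, mm along the optical axis (not along the pixel's ray), 0 where there is no reading.
- camera_info(name): a dict with "mtx" (3x3 intrinsics, pixels), "dist_coeffs" ([k1, k2, p1, p2, k3] as OpenCV has them; the pictures are not rectified), "R" (3x3) and "t" (3): a world point X has camera coordinates R X + t. Camera axes: x right, y down, z forward; pixel columns grow to the right and rows downward; lengths in mm; the calibration is good to about 2 mm. A picture is of the moment at which its call begins: read the wrist's pose just before it. camera_info takes no time and is no camera call; for the wrist camera it gives the pose at the moment of the call.
- job_done(): hands the job in, once; it reports no verdict.
The state is a dict: "t": time; "joints": joint angles; "qvel": joint speeds; "tau": joint torques, N m; "eef_pos": TCP position; "tcp_rot": TCP orientation; "ft_force": force on the tool from outside, world axes, zero at the start; "moment": the same for the moment, N m; "opening": opening from 0.0 (shut) to 1.0 (fully open).
Only numpy, scipy, OpenCV 4.12 (cv2) and the standard library are available. Lean on these libraries where they do the work, as an engineer would, in place of code of your own. Each camera call takes 0.05 s, during which the arm holds its last target. There are 200 camera calls.

TASK

Plant the engine shed on the railway board: first lay its grey base flat on the board, in line with the track and butted up against the track's end so that the rails meet, feeling for the contact without shoving the track. Then turn the cream shed the right way up and set it down gently on the base, centred, with its doorway towards the track. Do not let either part drop or topple, and leave the buses, the tunnel portal and the rail cutter where they are.

Things in the scene. Friction and masses are not known exactly. Their poses are not given: they have to be found in the camera images.
- board: Fixed plywood baseboard section with green top, 308 x 210 mm, top 40 mm above the table. Origin: centre of underside; x along the 308 mm side (as the track runs), z up, +y the near side. On the table, an 18 mm high wooden stop lies along its +y edge; a steel cam lock with red lever (28 mm high) bites the -y edge. The brown earth patch on the near half is for the shed.
- track: Fixed track on the board: bed 34 mm wide (top 28 mm), 8 mm high, rigid, rails standing 2 mm more. Origin: the track's end, on its centre line, at the board's surface; x runs from there along the track (bed at x = 0 to 124 mm), z up. The base goes at negative x, its front face against the end face at x = 0. The glue holds only against pushes below 25 N.
- base: Loose grey slab 150 x 64 x 8 mm (x, y, z), about 0.12 kg, rails on its centre line 2 mm proud. Origin: centre of underside, z up. The rails reach its front end, x = +75 mm, which goes against the track; they stop 23 mm short of the rear. A darker outline shows where the walls stand (120 x 52 mm, centred). Starts flat on the table at one side of the board, x roughly away from the robot.
- base_front (a point): Middle of the base's front end, at its lower edge, where its rails run out: 75 mm along x from the base's origin, axes as the base's. Butted home it meets the track's origin.
- shed: Loose hollow cream shed, dark roof, open below, about 0.085 kg, 120 mm long (x), 52 wide (y); flush side walls 38 mm high, ridge at 56, ridge vent to 62 mm (z); walls 3 mm thick. Origin: centre of the open underside (wall feet at z = 0); x to the doorway gable, z to the roof; mass centre at z = 32 mm. Starts stood on end on the table, rear gable (x = -60 mm) down, x up.
- shed_door (a point): Foot of the shed's doorway (28 mm wide): middle of its front lower edge, 60 mm along x from the shed's origin, axes as the shed's. At the start it is at the top and the open underside (-z) faces roughly away from the robot; on that side 130 mm of table is free for tipping the shed over its lower underside edge (x = -60, z = 0 mm) onto its feet.
- portal: Bystander: copper-brown resin tunnel portal, 82 x 20 x 59 mm, standing loose at the back (-y) of the board; origin at the centre of its underside, x along its width.
- bus_road: Bystander: green diecast double-deck bus, 74 x 17 x 29 mm, loose on the road at the back (-y) of the board; origin at the centre of its underside, x along it.
- bus_table: Bystander: second bus of the same kind, loose on the table beyond; origin at the centre of its underside, x along it.
- cutter: Bystander: rail cutter with red handles, 145 x 52 x 14 mm, lying loose on the table beyond; origin on the table under it, x towards its jaws.
Not all that is in view belongs to the job. What is meant by the shed is not pink, purple or turquoise, and is the smaller of those in its own colour.

How it is judged:
By the outcome, as a careful person would: the job done as asked, in the order asked, and still so for the second after the job is handed in, with the robot touching nothing.
It also fails if it takes over 72 s, if anything falls off the work surface, if the arm or the gripper's body presses on something with over 40 N, if the wrist force passes 120 N, or if a joint passes its speed limit or range.

## Working session

There is one attempt and no reset: what is moved stays moved. The work goes in short steps, Python scripts to look and compute and a tool call to move; the robot and the scene stay as the last step left them, time stands still between calls to the robot, and variables do not carry over. Pictures are saved under pics/ and viewed, about 8 in all and at most 12, crops included, and the job is handed in when it is done.

Besides the shell and the picture viewer there is one more tool, called after "Call:" in YAML: its name, and indented under it one key for each argument. carry_out: Moves the arm, as the interface text tells. Its arguments: {"type":"object","properties":{"moves":{"type":"array","items":{"type":"object","properties":{"dx":{"type":"number"},"dy":{"type":"number"},"dz":{"type":"number"},"twist":{"type":"number"}}}},"grip":{"type":"number"}},"required":["moves"]}

```bash
mkdir -p pics
cat > h.py <<'E'
from cell import *
import numpy as np, cv2
def snap(n,f=None):
    inf=camera_info(n); p,d=read_camera(n)
    if f: cv2.imwrite(f,p[:,:,::-1]); np.savez(f.replace('.png','.npz'),p=p,d=d,K=inf['mtx'],D=inf['dist_coeffs'],R=inf['R'],t=inf['t'])
    return p,d,inf
def load(f): return np.load(f)
def cloud(z):
    K=np.array(z['K'],float);D=np.array(z['D'],float);d=z['d'];h,w=d.shape
    u,v=np.meshgrid(np.arange(w),np.arange(h))
    n=cv2.undistortPoints(np.stack([u,v],-1).reshape(-1,1,2).astype(float),K,D).reshape(h,w,2)
    c=np.dstack([n[...,0]*d,n[...,1]*d,d])
    return (c-np.array(z['t']).reshape(3))@np.array(z['R'])
E
python3 - <<'E'
from h import *
s=state(); print({k:np.round(v,3).tolist() for k,v in s.items()})
for n in('side','top'):
    p,d,i=snap(n,f'pics/{n}0.png')
    print(n,np.round(i['mtx'],1).tolist(),np.round(i['R'],3).tolist(),np.round(i['t'],1).tolist(),(d>0).mean())
E
```

```text
{'t': 0.0, 'joints': [-1.313, 0.492, 1.559, 0.0, 1.092, -0.106], 'qvel': [0.001, -0.001, 0.001, -0.0, -0.0, 0.0], 'tau': [0.0, -61.265, -25.819, 0.069, 0.048, -0.0], 'eef_pos': [222.353, -583.834, 214.053], 'tcp_rot': [-3.14, -0.0, 0.364], 'ft_force': [0.334, 0.042, 0.408], 'moment': [0.016, 0.017, -0.004], 'opening': 0.997}
side [[485.7, 0.0, 257.7], [0.0, 485.7, 189.1], [0.0, 0.0, 1.0]] [[0.959, -0.284, -0.003], [-0.209, -0.696, -0.687], [0.193, 0.659, -0.727]] [-454.8, 227.3, 1394.2] 0.9959869384765625
top [[429.4, 0.0, 257.6], [0.0, 429.4, 195.5], [0.0, 0.0, 1.0]] [[-0.013, -1.0, -0.017], [-0.998, 0.014, -0.056], [0.056, 0.016, -0.998]] [101.9, 502.1, 1394.4] 0.9962209065755209
```

View pics/top0.png

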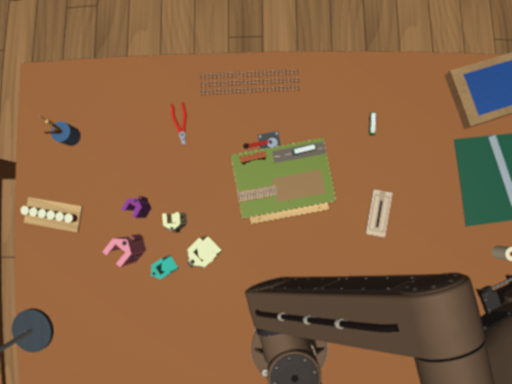

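View pics/side0.png

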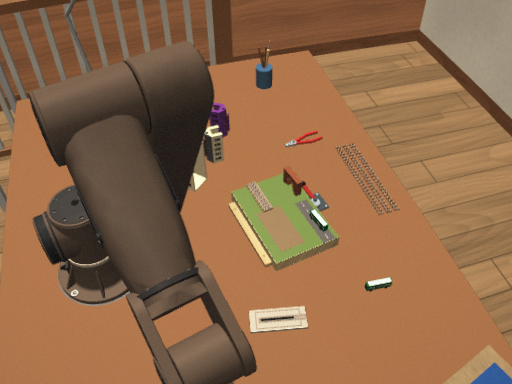

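Top view: the base is at (379,213), the board at (285,180) with the track at (257,194), the patch at (302,187), and stop at the bottom edge. There are two cream sheds: (172,222), smaller, and (203,252), larger. The others are pink (123,250), purple (135,207) and turquoise (163,267). The smaller cream one, at (172,222), fits the description; I'll confirm it by its size in mm.

Run:
```python
from h import *
z=load('pics/top0.png'.replace('png','npz'));W=cloud(z);p=z['p']
def ex(n,u0,u1,v0,v1,zl,zh=400):
    P=W[v0:v1,u0:u1];m=(P[...,2]>zl)&(P[...,2]<zh);Q=P[m]
    print(n,len(Q),'z',np.round(np.percentile(Q[:,2],[2,50,98]),1))
    r=cv2.minAreaRect(Q[:,:2].astype(np.float32)); print('  rect',np.round(r[0],1),np.round(r[1],1),round(r[2],1))
    return Q
ex('base',360,400,180,245,5,30)
for b in [(160,184,208,234),(186,224,235,270)]: ex('shed',*b,60); 
ex('board',225,345,130,225,32,44)
for q in [(379,213),(350,240),(120,120)]: print(q,np.round(W[q[1],q[0]],1))
c=p[150:280,100:340]; cv2.imwrite('pics/c1.png',cv2.resize(c[:,:,::-1],None,fx=3.3,fy=3.3,interpolation=cv2.INTER_CUBIC))
```

```text
base 805 z [ 5.2  8.5 14.7]
  rect [ 445.4 -308.4] [131.4 209.2] 88.8
shed 253 z [ 63.3 118.  124.5]
  rect [417.2 358.4] [61.7 52.4] 6.7
shed 402 z [ 81.5 165.1 170.5]
  rect [319.  272.5] [72.6 86.3] 43.3
board 4821 z [34.5 40.2 43.7]
  rect [568.2  13.6] [227.6 309.4] 9.8
(379, 213) [ 440.1 -306.9    5.1]
(350, 240) [ 352.1 -209.7   -4.6]
(120, 120) [769.7 563.    2.3]
```

View pics/c1.png

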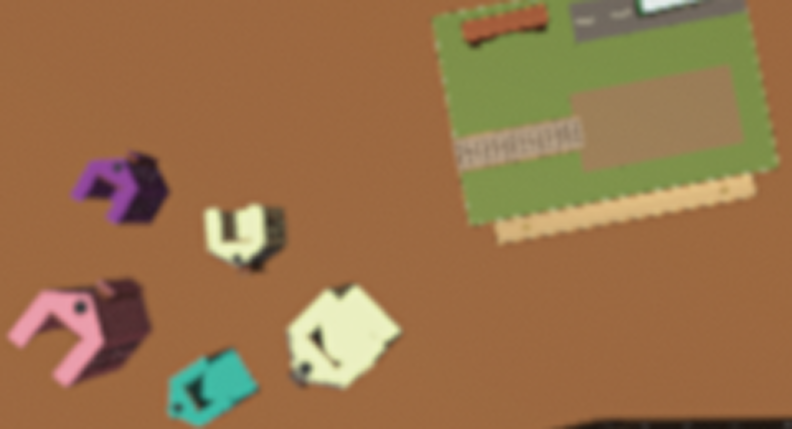

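The crop confirms it. The smaller cream shed at pixel (172,222) stands 120 mm tall with a 62 x 52 mm plan. The larger cream one is about 168 mm tall, so it is a decoy. I'll now go above the base.

Call:
carry_out:
  moves:
    - {"dx": 0.302, "dy": -0.18, "dz": -0.035, "twist": 29}
    - {"dx": 0.302, "dy": -0.18, "dz": -0.035, "twist": 29}
    - {"dx": 0.302, "dy": -0.18, "dz": -0.035, "twist": 29}
    - {"dx": 0.302, "dy": -0.18, "dz": -0.035, "twist": 29}
    - {"dx": 0.302, "dy": -0.18, "dz": -0.035, "twist": 29}

```text
t: 0.6
eef_pos: [376.1, -389.2, 239.2]
tcp_rot: [-3.141, 0.0, -0.145]
ft_force: [1.2, -0.4, -0.2]
opening: 0.999
```

```bash
cat >> h.py <<'E'
def mv(x,y,z,yawdeg):
    s=state();e=np.array(s['eef_pos']);yw=s['tcp_rot'][2]
    d=np.array([x,y,z])-e;c,sn=np.cos(yw),np.sin(yw)
    tw=(np.degrees(yw)-yawdeg+180)%360-180
    print('t',round(s['t'],2),'eef',np.round(e,1),'yaw',round(np.degrees(yw),2),'F',np.round(s['ft_force'],1),'op',round(s['opening']*95.1,1),'j6',round(s['joints'][5],2))
    print('dx %.4f dy %.4f dz %.4f twist %.2f'%((d[0]*c+d[1]*sn)/1e3,(d[0]*sn-d[1]*c)/1e3,-d[2]/1e3,tw))
E
python3 - <<'E'
from h import *
mv(440,-308,250,-8)
p,d,i=snap('wrist','pics/w1.png'); print(np.round(i['R'],3).tolist(),np.round(i['t'],1).tolist())
snap('top','pics/top1.png');snap('side','pics/side1.png')
E
```

```text
t 0.6 eef [ 376.1 -389.2  239.2] yaw -8.32 F [ 1.2 -0.4 -0.2] op 95.0 j6 0.79
dx 0.0515 dy -0.0896 dz -0.0108 twist -0.32
[[-0.144, -0.99, -0.0], [-0.962, 0.14, 0.235], [-0.232, 0.034, -0.972]] [-331.1, 384.3, 513.0]
```

View pics/w1.png

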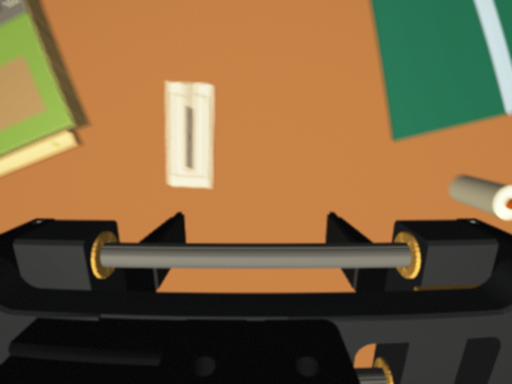

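Wrist view: the base is at (190,135), with its long axis vertical in the image. I'll step closer for one look at its pose and at which end the rails run out.

Call:
carry_out:
  moves:
    - {"dx": 0.013, "dy": -0.082, "dz": 0.09}
    - {"dx": 0.013, "dy": -0.082, "dz": 0.09}
    - {"dx": 0.013, "dy": -0.082, "dz": 0.09}
    - {"dx": 0.013, "dy": -0.082, "dz": 0.09}
    - {"dx": 0.013, "dy": -0.082, "dz": 0.09}

```text
schema error: expected keys dx, dy, dz, twist
```

Run:
```python
from h import *
mv(445,-308,100,-8)
p,d,i=snap('wrist','pics/w2.png')
W=cloud(load('pics/w2.npz'))
g=cv2.cvtColor(p,cv2.COLOR_RGB2HSV)
m=((g[...,1]<70)&(g[...,2]>110)&(W[...,2]<30)&(W[...,2]>-8)).astype(np.uint8); m[225:]=0
m=cv2.morphologyEx(m,cv2.MORPH_CLOSE,np.ones((15,15)))
n,l,st,c=cv2.connectedComponentsWithStats(m);k=1+np.argmax(st[1:,4]);print(st[k],c[k])
# intersect rays with plane z=8
K,D,R,t=i['mtx'],np.array(i['dist_coeffs'],float),np.array(i['R']),np.array(i['t'])
def pl(uv,h):
    n=cv2.undistortPoints(np.array(uv,float).reshape(-1,1,2),np.array(K,float),D).reshape(-1,2)
    r=np.c_[n,np.ones(len(n))]@R;C=-R.T@t;return C+r*((h-C[2])/r[:,2:])
cn,_=cv2.findContours((l==k).astype(np.uint8),cv2.RETR_EXTERNAL,cv2.CHAIN_APPROX_NONE)
Q=pl(cn[0].reshape(-1,2),8);r=cv2.minAreaRect(Q[:,:2].astype(np.float32));print(r, 'medz',np.median(W[...,2][l==k]))
x,y,w,h=st[k][:4];cr=p[max(0,y-15):y+h+15,x-15:x+w+15]
cv2.imwrite('pics/c2.png',cv2.resize(cr[:,:,::-1],None,fx=2.3,fy=2.3,interpolation=cv2.INTER_CUBIC))
```

```text
t 0.75 eef [ 376.8 -389.   239.5] yaw -7.91 F [0.1 0.1 0.5] op 95.1 j6 0.79
dx 0.0564 dy -0.0896 dz 0.1395 twist 0.09
[ 172   84   45  106 4462] [193.22568355 135.81577768]
((440.2828674316406, -305.9476623535156), (63.56619644165039, 149.6063690185547), 78.46904754638672) medz 7.265382453448293
```

View pics/c2.png

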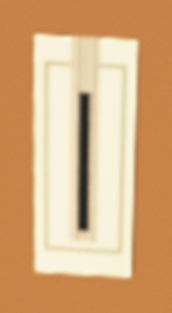

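The rails' light band reaches the far (image-top) end, so the front points away from the robot. The base measures 63.6 x 149.6 mm at (440.3, -305.9), which matches its given size. The move was refused because twist is required in every row, so I'm now going straight to the grasp.

Call:
carry_out:
  moves:
    - {"dx": 0.0515, "dy": -0.092, "dz": 0.1, "twist": 2.5}
    - {"dx": 0.0515, "dy": -0.092, "dz": 0.15, "twist": 2.5}
    - {"dx": 0.0515, "dy": -0.092, "dz": 0.15, "twist": 2.5}
    - {"dx": 0.0515, "dy": -0.092, "dz": 0.15, "twist": 2.5}
    - {"dx": 0.0515, "dy": -0.092, "dz": 0.15, "twist": 2.5}

```text
t: 1.3
eef_pos: [438.1, -305.9, 85.4]
tcp_rot: [-3.138, 0.006, -0.186]
ft_force: [0.3, -0.6, 0.2]
opening: 0.999
```

Run:
```python
from h import *
mv(440.3,-305.9,3,-10.5)
p,d,i=snap('wrist','pics/w3.png')
W=cloud(load('pics/w3.npz'));g=cv2.cvtColor(p,cv2.COLOR_RGB2HSV)
m=((g[...,1]<70)&(g[...,2]>110)&(W[...,2]<20)&(W[...,2]>-8)); m[225:]=0
# edges by row: left,right on plane z=8
K,D,R,t=np.array(i['mtx'],float),np.array(i['dist_coeffs'],float),np.array(i['R']),np.array(i['t'])
def pl(uv,h):
    n=cv2.undistortPoints(np.array(uv,float).reshape(-1,1,2),K,D).reshape(-1,2)
    r=np.c_[n,np.ones(len(n))]@R;C=-R.T@t;return (C+r*((h-C[2])/r[:,2:]))[:,:2]
rows=[v for v in range(384) if m[v].sum()>60];print(rows[0],rows[-1])
rows=rows[6:-6]
L=pl([(np.where(m[v])[0].min(),v) for v in rows],8);Rr=pl([(np.where(m[v])[0].max(),v) for v in rows],8)
for A in(L,Rr):
    f=cv2.fitLine(A.astype(np.float32),cv2.DIST_HUBER,0,.01,.01).ravel();a=np.degrees(np.arctan2(f[1],f[0]));print('edge yaw',(a+90)%180-90,f[2:])
```

```text
t 1.3 eef [ 438.1 -305.9   85.4] yaw -10.63 F [ 0.3 -0.6  0.2] op 95.0 j6 1.02
dx 0.0021 dy -0.0004 dz 0.0824 twist -0.13
116 182
edge yaw -12.186096 [ 486.21118 -282.81213]
edge yaw -11.156731 [ 478.9385  -344.97733]
```

Call:
carry_out:
  moves:
    - {"dx": 0.0015, "dy": 0, "dz": 0.04, "twist": 1.1}
    - {"dx": 0.0015, "dy": 0, "dz": 0.07, "twist": 1.1}
    - {"dx": 0.0015, "dy": 0, "dz": 0.0815, "twist": 1.1}
    - {"dx": 0.0015, "dy": 0, "dz": 0.0815, "twist": 1.1}
    - {"dx": 0.0015, "dy": 0, "dz": 0.0815, "twist": 1.1}

```text
t: 1.85
eef_pos: [441.1, -308.7, 9.1]
tcp_rot: [3.141, -0.002, -0.206]
ft_force: [1.0, -0.2, 0.4]
opening: 1.001
```

Call:
carry_out:
  grip: 0.055
  moves:
    - {"dx": 0, "dy": 0, "dz": 0, "twist": 0}
    - {"dx": 0, "dy": 0, "dz": 0, "twist": 0}
    - {"dx": 0, "dy": 0, "dz": 0, "twist": 0}
    - {"dx": 0, "dy": 0, "dz": 0, "twist": 0}
    - {"dx": 0, "dy": 0, "dz": 0, "twist": 0}

```text
t: 2.35
eef_pos: [440.9, -307.4, 8.0]
tcp_rot: [3.141, -0.0, -0.205]
ft_force: [-1.6, 2.5, 15.9]
opening: 0.636
```

The jaws closed at z = 8 (lag in the reading I planned from) and are riding on the slab's top. I'll reopen, go lower and grip again.

Call:
carry_out:
  grip: 0.095
  moves:
    - {"dx": 0, "dy": 0, "dz": -0.003, "twist": 0}
    - {"dx": 0, "dy": 0, "dz": -0.003, "twist": 0}
    - {"dx": 0, "dy": 0, "dz": -0.003, "twist": 0}
    - {"dx": 0, "dy": 0, "dz": -0.003, "twist": 0}
    - {"dx": 0, "dy": 0, "dz": -0.003, "twist": 0}

```text
t: 2.85
eef_pos: [440.8, -307.4, 10.5]
tcp_rot: [-3.142, 0.0, -0.205]
ft_force: [0.6, 0.3, 0.8]
opening: 0.977
```

Call:
carry_out:
  moves:
    - {"dx": 0, "dy": 0, "dz": 0.0, "twist": 0}
    - {"dx": 0, "dy": 0, "dz": 0.008, "twist": 0}
    - {"dx": 0, "dy": 0, "dz": 0.008, "twist": 0}
    - {"dx": 0, "dy": 0, "dz": 0.008, "twist": 0}
    - {"dx": 0, "dy": 0, "dz": 0.008, "twist": 0}

```text
t: 3.35
eef_pos: [440.8, -307.5, 2.6]
tcp_rot: [-3.142, 0.0, -0.205]
ft_force: [-0.4, -0.3, 1.0]
opening: 0.999
```

Call:
carry_out:
  grip: 0.055
  moves:
    - {"dx": 0, "dy": 0, "dz": 0, "twist": 0}
    - {"dx": 0, "dy": 0, "dz": 0, "twist": 0}
    - {"dx": 0, "dy": 0, "dz": 0, "twist": 0}
    - {"dx": 0, "dy": 0, "dz": 0, "twist": 0}
    - {"dx": 0, "dy": 0, "dz": 0, "twist": 0}

```text
t: 3.85
eef_pos: [440.9, -307.5, 2.7]
tcp_rot: [3.141, -0.0, -0.205]
ft_force: [-0.5, 1.0, 0.2]
opening: 0.672
```

Gripped at 63.9 mm. I'll lift gently and measure the track coarsely in the top view meanwhile.

Call:
carry_out:
  moves:
    - {"dx": 0, "dy": 0, "dz": -0.02, "twist": 0}
    - {"dx": 0, "dy": 0, "dz": -0.05, "twist": 0}
    - {"dx": 0, "dy": 0, "dz": -0.09, "twist": 0}
    - {"dx": 0, "dy": 0, "dz": -0.12, "twist": 0}
    - {"dx": 0, "dy": 0, "dz": -0.12, "twist": 0}

```text
t: 4.35
eef_pos: [442.0, -308.4, 126.2]
tcp_rot: [3.138, -0.005, -0.205]
ft_force: [-0.3, 0.1, -1.5]
opening: 0.67
```

```bash
cat >> h.py <<'E'
def pl(z,uv,h):
    K,D,R,t=np.array(z['mtx' if 'mtx' in z else 'K'],float),np.array(z['dist_coeffs' if 'dist_coeffs' in z else 'D'],float),np.array(z['R']),np.array(z['t']).reshape(3)
    n=cv2.undistortPoints(np.array(uv,float).reshape(-1,1,2),K,D).reshape(-1,2)
    r=np.c_[n,np.ones(len(n))]@R;C=-R.T@t;return (C+r*((h-C[2])/r[:,2:]))[:,:2]
def rect(z,m,h,name):
    m=cv2.morphologyEx(m.astype(np.uint8),cv2.MORPH_CLOSE,np.ones((5,5)))
    n,l,st,c=cv2.connectedComponentsWithStats(m);k=1+np.argmax(st[1:,4])
    cn,_=cv2.findContours((l==k).astype(np.uint8),cv2.RETR_EXTERNAL,cv2.CHAIN_APPROX_NONE)
    r=cv2.minAreaRect(pl(z,cn[0].reshape(-1,2),h).astype(np.float32));print(name,st[k].tolist(),np.round(r[0],1),np.round(r[1],1),round(r[2],2));return r
E
python3 - <<'E'
from h import *
mv(440,-307,120,-11.8)
z=load('pics/top1.npz');p=z['p'];g=cv2.cvtColor(p,cv2.COLOR_RGB2HSV)
for q in [(302,187),(257,194),(285,170),(270,192),(240,196)]: print(q,p[q[1],q[0]],g[q[1],q[0]])
H=g[...,0];b=np.zeros(H.shape,bool);b[130:225,225:345]=1
gr=b&(H>33)&(H<50)&(g[...,1]>80); rect(z,cv2.morphologyEx(gr.astype(np.uint8),cv2.MORPH_CLOSE,np.ones((31,31))),40,'board')
br=b.copy();br[:,:]=False;br[165:205,273:330]=1
rect(z,br&(H<30),40,'patch')
br[:]=False;br[180:208,234:277]=1
rect(z,br&((H<30)|(g[...,1]<70)),48,'track')
E
```

```text
t 4.35 eef [ 442.  -308.4  126.2] yaw -11.75 F [-0.3  0.1 -1.5] op 63.7 j6 1.04
dx -0.0023 dy -0.0010 dz 0.0062 twist 0.05
(302, 187) [157 127  89] [ 17 110 157]
(257, 194) [173 153 128] [ 17  66 173]
(285, 170) [125 144  74] [ 38 124 144]
(270, 192) [161 142 118] [ 17  68 161]
(240, 196) [163 142 118] [ 16  70 163]
board [232, 139, 103, 79, 5827] [560.7  13.2] [207.2 302.3] 9.99
patch [273, 170, 53, 32, 1240] [532.3 -34.9] [ 79.3 167.4] 9.87
track [234, 180, 43, 28, 588] [508.1 102.8] [135.   86.8] 89.15
```

Board yaw is about 100° with its centre at (561,13). The patch centre at (532,-35) agrees with a track end near (523,37). I'll carry the base to a pre-pose about 40 mm short of it, turning to yaw 100°.

Call:
carry_out:
  moves:
    - {"dx": 0.006, "dy": -0.03, "dz": 0, "twist": -6}
    - {"dx": 0.014, "dy": -0.07, "dz": 0, "twist": -14}
    - {"dx": 0.022, "dy": -0.11, "dz": 0, "twist": -22}
    - {"dx": 0.03, "dy": -0.15, "dz": 0, "twist": -30}
    - {"dx": 0.038, "dy": -0.19, "dz": 0, "twist": -38}

```text
t: 4.85
eef_pos: [516.8, -127.6, 121.6]
tcp_rot: [-3.141, 0.001, 0.464]
ft_force: [0.2, 0.2, -1.4]
opening: 0.667
```

Call:
carry_out:
  moves:
    - {"dx": 0, "dy": 0, "dz": 0, "twist": -8}
    - {"dx": 0, "dy": 0, "dz": 0, "twist": -16}
    - {"dx": 0, "dy": 0, "dz": 0, "twist": -24}
    - {"dx": 0, "dy": 0, "dz": 0, "twist": -32}
    - {"dx": 0, "dy": 0, "dz": 0, "twist": -40}

```text
t: 5.35
eef_pos: [516.3, -129.0, 121.5]
tcp_rot: [-3.14, 0.0, 1.162]
ft_force: [-0.3, -0.6, -1.1]
opening: 0.673
```

Call:
carry_out:
  moves:
    - {"dx": 0, "dy": 0, "dz": 0, "twist": -8}
    - {"dx": 0, "dy": 0, "dz": 0, "twist": -16}
    - {"dx": 0, "dy": 0, "dz": 0, "twist": -24}
    - {"dx": 0, "dy": 0, "dz": 0, "twist": -30}
    - {"dx": 0, "dy": 0, "dz": 0, "twist": -33.75}

```text
t: 5.85
eef_pos: [516.3, -129.0, 121.5]
tcp_rot: [-3.14, -0.001, 1.749]
ft_force: [0.5, 0.6, -1.4]
opening: 0.665
```

Run:
```python
from h import *
mv(543,-76,122,100)
```

```text
t 5.85 eef [ 516.3 -129.   121.5] yaw 100.23 F [ 0.5  0.6 -1.4] op 63.2 j6 -0.55
dx 0.0474 dy 0.0357 dz -0.0005 twist 0.23
```

Call:
carry_out:
  moves:
    - {"dx": 0.012, "dy": 0.009, "dz": 0.005, "twist": 0}
    - {"dx": 0.024, "dy": 0.018, "dz": 0.015, "twist": 0}
    - {"dx": 0.036, "dy": 0.027, "dz": 0.025, "twist": 0}
    - {"dx": 0.047, "dy": 0.036, "dz": 0.03, "twist": 0}
    - {"dx": 0.047, "dy": 0.036, "dz": 0.03, "twist": 0}

```text
t: 6.35
eef_pos: [544.5, -74.6, 91.4]
tcp_rot: [-3.14, -0.001, 1.747]
ft_force: [0.6, -0.1, -0.6]
opening: 0.671
```

Run:
```python
from h import *
mv(543,-76,122,100)
p,d,i=snap('wrist','pics/w4.png')
cv2.imwrite('pics/w4c.png',cv2.resize(p[:260,:,::-1],None,fx=1.5,fy=1.5,interpolation=cv2.INTER_CUBIC))
```

```text
t 6.35 eef [544.5 -74.6  91.4] yaw 100.1 F [ 0.6 -0.1 -0.6] op 63.8 j6 -0.43
dx -0.0011 dy -0.0017 dz -0.0306 twist 0.10
```

View pics/w4c.png

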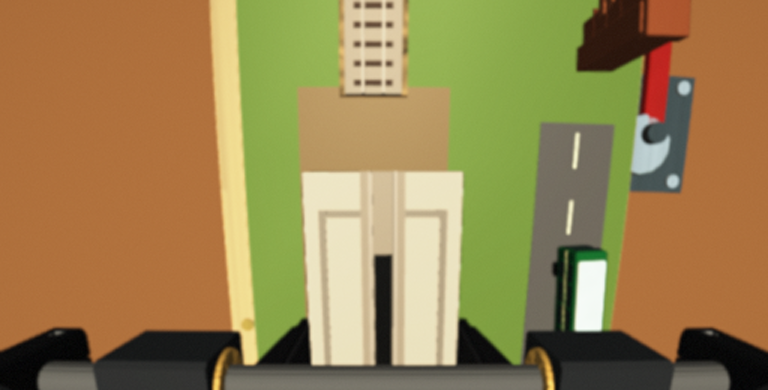

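Wrist view: the track's end is at crop (341–407, 96) and the base's front edge at (303–462, 171), roughly in line. The road bus is at (580,290) and clear of the base. Next I'll measure both in the same frame, so the calibration bias cancels.

```bash
cat > m.py <<'E'
from h import *
import sys
def meas(f,dbg=True):
    z=load(f);p=cv2.GaussianBlur(z['p'],(3,3),0).astype(float)
    s=z['e'] if 'e' in z else None
    return z,p
E
python3 - <<'E'
from h import *
z=load('pics/w4.npz');p=z['p'];g=cv2.cvtColor(p,cv2.COLOR_RGB2HSV)
for v in (20,45,55,60): print(v,'sat',g[v,220:280:2,1].tolist())
for v in (20,): print(v,'val',g[v,220:280:2,2].tolist())
print('col val',g[100:125,225,2].tolist()); print('col sat 240',g[55:72,240,1].tolist(),g[55:72,255,1].tolist())
print('row150 val',g[150,195:215,2].tolist(),g[150,295:315,2].tolist())
print('row150 in',g[150,235:275,2].tolist())
E
```

```text
20 sat [135, 134, 132, 128, 119, 73, 63, 64, 63, 66, 58, 56, 65, 63, 63, 63, 63, 57, 50, 63, 62, 63, 62, 65, 96, 129, 124, 137, 135, 135]
45 sat [136, 136, 134, 125, 123, 77, 65, 65, 66, 66, 61, 53, 66, 67, 67, 68, 66, 60, 53, 67, 67, 66, 64, 65, 103, 131, 128, 139, 136, 137]
55 sat [137, 137, 135, 126, 123, 79, 64, 65, 87, 109, 74, 60, 102, 106, 106, 108, 103, 68, 60, 105, 98, 70, 64, 69, 107, 130, 130, 138, 137, 140]
60 sat [117, 117, 117, 126, 127, 78, 66, 66, 64, 64, 61, 56, 63, 65, 65, 65, 64, 60, 56, 64, 65, 65, 65, 69, 109, 127, 119, 114, 116, 116]
20 val [181, 183, 181, 188, 206, 219, 221, 223, 221, 221, 229, 226, 221, 222, 222, 222, 221, 229, 234, 223, 221, 222, 223, 223, 222, 214, 177, 181, 182, 181]
col val [186, 184, 185, 184, 184, 186, 184, 185, 184, 183, 183, 183, 183, 180, 195, 229, 237, 238, 237, 237, 237, 237, 237, 237, 237]
col sat 240 [74, 71, 64, 60, 59, 61, 65, 73, 107, 127, 122, 116, 117, 115, 115, 117, 117] [57, 57, 55, 49, 50, 54, 60, 72, 98, 125, 120, 117, 116, 115, 116, 115, 117]
row150 val [171, 171, 172, 172, 172, 166, 160, 188, 229, 236, 237, 237, 237, 237, 237, 237, 233, 222, 200, 193] [188, 190, 203, 226, 234, 236, 236, 236, 236, 236, 236, 231, 201, 171, 162, 166, 165, 166, 165, 164]
row150 in [237, 237, 237, 237, 233, 227, 214, 208, 207, 210, 217, 225, 222, 208, 207, 208, 207, 208, 208, 208, 209, 208, 209, 209, 208, 207, 203, 207, 221, 223, 214, 208, 207, 210, 219, 231, 235, 236, 236, 237]
```

```bash
cat > m.py <<'E'
from h import *
def cross(a,th,o):  # subpixel crossings
    a=a.astype(float)-th;i=np.where(np.sign(a[:-1])*np.sign(a[1:])<0)[0];return o+i+a[i]/(a[i]-a[i+1])
def line(P):
    f=cv2.fitLine(P.astype(np.float32),cv2.DIST_HUBER,0,.01,.01).ravel();return f[2:],np.degrees(np.arctan2(f[1],f[0]))%180
def meas(f,tcp,yaw,rows=range(4,60),us=(222,240,258,280),ends=(55,72),brow=range(120,165),bu=(196,212,298,312),bend=(104,122)):
    z=load(f);g=cv2.cvtColor(z['p'],cv2.COLOR_RGB2HSV);S,V=g[...,1],g[...,2]
    u=np.array([np.cos(np.radians(yaw)),np.sin(np.radians(yaw))]);v=np.array([-u[1],u[0]])
    rel=lambda P:np.c_[(P-tcp[:2])@u,(P-tcp[:2])@v]
    zb=tcp[2]-2.6+8
    L=[(cross(S[r,us[0]:us[1]],95,us[0])[0],r) for r in rows];R=[(cross(S[r,us[2]:us[3]],95,us[2])[0],r) for r in rows]
    for n,A,h in(('bedL',L,48),('bedR',R,48)):
        P=pl(z,A,h);c,a=line(P);print(n,'yaw %.2f'%a,'rel mid',np.round(rel(P).mean(0),2))
    E=[(q,cross(S[ends[0]:ends[1],q],95,ends[0])[-1]) for q in range(int(us[0])+14,int(us[3])-18)]
    P=pl(z,E,48);c,a=line(P);print('end','yaw-90 %.2f'%(a-90),'rel',np.round(np.median(rel(P),0),2))
    BL=[(cross(V[r,bu[0]:bu[1]],205,bu[0])[0],r) for r in brow];BR=[(cross(V[r,bu[2]:bu[3]],205,bu[2])[-1],r) for r in brow]
    for n,A in(('baseL',BL),('baseR',BR)):
        P=pl(z,A,zb);c,a=line(P);print(n,'yaw %.2f'%a,'rel mid',np.round(rel(P).mean(0),2))
    E=[(q,cross(V[bend[0]:bend[1],q],205,bend[0])[0]) for q in list(range(bu[1]+4,238))+list(range(275,bu[2]-4))]
    P=pl(z,E,zb);c,a=line(P);print('front','yaw-90 %.2f'%(a-90),'rel',np.round(np.median(rel(P),0),2))
E
python3 -c "
from m import *
meas('pics/w4.npz',np.array([544.5,-74.6,91.4]),100.1)"
```

```text
Traceback (most recent call last):
  File "m.py", line 11, in meas
    L=[(cross(S[r,us[0]:us[1]],95,us[0])[0],r) for r in rows];R=[(cross(S[r,us[2]:us[3]],95,us[2])[0],r) for r in rows]
        ~~~~~~~~~~~~~~~~~~~~~~~~~~~~~~~~^^^
IndexError: index 0 is out of bounds for axis 0 with size 0
```

```bash
sed -i 's/,95,/,95.3,/g; s/,205,/,205.3,/g; s/us\[2\])\[0\]/us[2])[-1]/' m.py
python3 -c "
from m import *
meas('pics/w4.npz',np.array([544.5,-74.6,91.4]),100.1)"
```

```text
bedL yaw 99.85 rel mid [134.47  18.9 ]
bedR yaw 99.73 rel mid [134.44  -9.28]
end yaw-90 -80.10 rel [112.85   4.87]
baseL yaw 100.26 rel mid [57.38 31.79]
baseR yaw 100.40 rel mid [ 57.42 -31.33]
front yaw-90 -79.44 rel [73.58 11.16]
```

The track centre is 4.8 mm to the left, the relative yaw is about 0.5°, and the gap is 39 mm (bed width reads 28.2 mm, as it should). I'll correct, approach to about 10 mm and go low.

Call:
carry_out:
  moves:
    - {"dx": 0.005, "dy": -0.0025, "dz": 0.005, "twist": 0.5}
    - {"dx": 0.015, "dy": -0.0053, "dz": 0.015, "twist": 0.5}
    - {"dx": 0.025, "dy": -0.0053, "dz": 0.03, "twist": 0.5}
    - {"dx": 0.029, "dy": -0.0053, "dz": 0.038, "twist": 0.5}
    - {"dx": 0.029, "dy": -0.0053, "dz": 0.038, "twist": 0.5}

```text
t: 6.9
eef_pos: [533.1, -48.8, 53.9]
tcp_rot: [-3.14, -0.001, 1.736]
ft_force: [-0.2, 0.1, -1.8]
opening: 0.671
```

Run:
```python
from h import *
mv(543,-76,122,99.6)
p,d,i=snap('wrist','pics/w5.png');mv(0,0,0,0)
g=cv2.cvtColor(p,cv2.COLOR_RGB2HSV)
print('track row30 sat',g[30,200:300:2,1].tolist()); print('base row150 val',g[150,170:345:3,2].tolist())
print('col235 sat/val',[(v,int(g[v,235,1]),int(g[v,235,2])) for v in range(50,125,3)]);print('col210 val',[(v,int(g[v,210,2])) for v in range(60,130,3)])
```

```text
t 6.9 eef [533.1 -48.8  53.9] yaw 99.49 F [-0.2  0.1 -1.8] op 63.8 j6 -0.38
dx -0.0284 dy 0.0052 dz -0.0681 twist -0.11
t 6.95 eef [533.7 -49.2  54.5] yaw 99.49 F [-0.1  0.1 -1.1] op 63.6 j6 -0.38
dx 0.1365 dy -0.5183 dz 0.0545 twist 99.49
track row30 sat [136, 138, 137, 136, 135, 138, 136, 135, 135, 135, 132, 135, 135, 134, 127, 133, 113, 69, 65, 65, 63, 63, 63, 60, 48, 62, 63, 63, 65, 63, 64, 62, 51, 53, 63, 64, 66, 64, 64, 67, 103, 131, 124, 138, 138, 138, 138, 137, 135, 138]
base row150 val [166, 166, 165, 167, 168, 168, 167, 169, 167, 168, 170, 227, 236, 236, 218, 191, 234, 236, 236, 236, 236, 236, 236, 233, 207, 216, 207, 206, 207, 206, 205, 219, 206, 217, 235, 235, 236, 235, 235, 235, 235, 210, 188, 233, 235, 235, 186, 173, 157, 164, 162, 163, 162, 163, 162, 161, 161, 161, 160]
col235 sat/val [(50, 66, 219), (53, 67, 218), (56, 66, 218), (59, 68, 218), (62, 67, 218), (65, 67, 217), (68, 67, 216), (71, 67, 216), (74, 68, 217), (77, 68, 213), (80, 68, 213), (83, 69, 214), (86, 71, 214), (89, 71, 211), (92, 73, 210), (95, 108, 139), (98, 119, 184), (101, 119, 185), (104, 121, 184), (107, 120, 183), (110, 119, 184), (113, 111, 179), (116, 46, 236), (119, 44, 236), (122, 43, 236)]
col210 val [(60, 179), (63, 179), (66, 177), (69, 178), (72, 177), (75, 177), (78, 176), (81, 176), (84, 175), (87, 171), (90, 183), (93, 183), (96, 183), (99, 183), (102, 183), (105, 183), (108, 183), (111, 182), (114, 192), (117, 237), (120, 237), (123, 237), (126, 236), (129, 237)]
```

```bash
python3 -c "
from m import *
meas('pics/w5.npz',np.array([533.4,-49.0,54.2]),99.49,rows=range(4,88),us=(222,240,270,290),ends=(88,100),brow=range(122,170),bu=(190,208,298,318),bend=(106,122))"
```

```text
bedL yaw 99.87 rel mid [114.59  13.45]
bedR yaw 99.88 rel mid [114.62 -14.6 ]
end yaw-90 -80.22 rel [86.17  1.13]
baseL yaw 100.06 rel mid [55.54 31.9 ]
baseR yaw 99.59 rel mid [ 55.6  -31.22]
front yaw-90 -80.11 rel [73.79 12.5 ]
```

Yaw is aligned (99.83 vs 99.87), the base is 1.3 mm too far to the left, and the gap is about 12 mm. I'll correct the lateral and lower to just above the board.

Call:
carry_out:
  moves:
    - {"dx": 0.003, "dy": 0.0012, "dz": 0.003, "twist": 0}
    - {"dx": 0.006, "dy": 0.0012, "dz": 0.006, "twist": 0}
    - {"dx": 0.008, "dy": 0.0012, "dz": 0.009, "twist": 0}
    - {"dx": 0.008, "dy": 0.0012, "dz": 0.01, "twist": 0}
    - {"dx": 0.008, "dy": 0.0012, "dz": 0.01, "twist": 0}

```text
t: 7.45
eef_pos: [533.7, -40.9, 44.5]
tcp_rot: [-3.141, 0.0, 1.737]
ft_force: [0.3, -0.1, -1.4]
opening: 0.67
```

Call:
carry_out:
  moves:
    - {"dx": 0, "dy": 0, "dz": 0.0003, "twist": 0}
    - {"dx": 0, "dy": 0, "dz": 0.0006, "twist": 0}
    - {"dx": 0, "dy": 0, "dz": 0.0006, "twist": 0}

```text
t: 7.75
eef_pos: [533.7, -41.0, 44.1]
tcp_rot: [3.142, 0.0, 1.736]
ft_force: [-0.3, -0.2, -0.2]
opening: 0.668
```

Run:
```python
from m import *
s=state();print(np.round(s['eef_pos'],2),np.round(s['ft_force'],2),np.round(s['moment'],3))
p,d,i=snap('wrist','pics/w6.png');s=state();e=np.array(s['eef_pos']);yw=np.degrees(s['tcp_rot'][2]);print(np.round(e,2),yw,np.round(s['ft_force'],2))
g=cv2.cvtColor(p,cv2.COLOR_RGB2HSV)
print('row30',g[30,210:300:3,1].tolist());print('row150',g[150,185:212,2].tolist(),g[150,296:320,2].tolist());print([(v,int(g[v,235,1]),int(g[v,235,2])) for v in range(96,126,2)]);print([(v,int(g[v,215,2])) for v in range(96,126,2)])
try: meas('pics/w6.npz',e,yw,rows=range(4,95),us=(218,240,270,292),ends=(98,115),brow=range(127,170),bu=(188,208,298,318),bend=(106,126))
except Exception as x: print(x)
```

```text
[533.68 -41.03  44.09] [-0.26 -0.16 -0.22] [-0.008 -0.107 -0.01 ]
[533.73 -41.02  44.08] 99.4887606567002 [-0.53 -0.68 -1.67]
row30 [135, 137, 135, 136, 133, 133, 92, 64, 65, 88, 94, 56, 82, 95, 94, 94, 99, 58, 79, 100, 74, 64, 68, 127, 124, 137, 136, 138, 138, 136]
row150 [165, 165, 167, 165, 166, 166, 166, 161, 160, 171, 176, 176, 177, 177, 177, 176, 174, 189, 224, 235, 236, 235, 236, 235, 235, 236, 232] [188, 201, 222, 232, 234, 234, 234, 234, 234, 234, 230, 211, 182, 171, 171, 172, 170, 169, 159, 154, 160, 161, 161, 160]
[(96, 68, 211), (98, 66, 213), (100, 66, 212), (102, 68, 211), (104, 69, 201), (106, 106, 145), (108, 120, 180), (110, 121, 181), (112, 123, 179), (114, 81, 196), (116, 47, 235), (118, 46, 235), (120, 46, 235), (122, 46, 235), (124, 46, 235)]
[(96, 175), (98, 163), (100, 180), (102, 182), (104, 183), (106, 181), (108, 181), (110, 181), (112, 179), (114, 194), (116, 236), (118, 235), (120, 236), (122, 236), (124, 236)]
bedL yaw 99.89 rel mid [109.73  15.18]
bedR yaw 99.89 rel mid [109.75 -12.81]
end yaw-90 -80.38 rel [74.06  1.5 ]
baseL yaw 100.22 rel mid [53.83 31.76]
baseR yaw 99.67 rel mid [ 53.88 -31.41]
front yaw-90 -80.13 rel [73.56 12.36]
```

Yaw is aligned, a 0.5 mm lateral correction remains, and the gap is about 4 mm (end edge row 105.5, base front row 114). Closing slowly.

Call:
carry_out:
  moves:
    - {"dx": 0.001, "dy": -0.0005, "dz": 0.0004, "twist": 0}
    - {"dx": 0.002, "dy": -0.0005, "dz": 0.0006, "twist": 0}
    - {"dx": 0.0026, "dy": -0.0005, "dz": 0.0006, "twist": 0}
    - {"dx": 0.0026, "dy": -0.0005, "dz": 0.0006, "twist": 0}

```text
t: 8.2
eef_pos: [532.7, -38.4, 43.5]
tcp_rot: [-3.142, 0.0, 1.737]
ft_force: [-0.1, -0.1, -0.6]
opening: 0.666
```

Call:
carry_out:
  moves:
    - {"dx": 0.0003, "dy": 0, "dz": 0, "twist": 0}
    - {"dx": 0.0006, "dy": 0, "dz": 0, "twist": 0}
    - {"dx": 0.0006, "dy": 0, "dz": 0, "twist": 0}

```text
t: 8.5
eef_pos: [532.7, -37.9, 43.5]
tcp_rot: [3.142, 0.0, 1.737]
ft_force: [-0.2, 0.4, -2.1]
opening: 0.671
```

Run:
```python
from m import *
p,d,i=snap('wrist','pics/w7.png');s=state();e=np.array(s['eef_pos']);yw=np.degrees(s['tcp_rot'][2]);print(s['t'],np.round(e,2),yw,np.round(s['ft_force'],2))
g=cv2.cvtColor(p,cv2.COLOR_RGB2HSV)
print([(v,int(g[v,235,1]),int(g[v,235,2])) for v in range(106,120)])
try: meas('pics/w7.npz',e,yw,rows=range(4,95),us=(218,240,270,292),ends=(98,113),brow=range(127,170),bu=(188,208,298,318),bend=(106,126))
except Exception as x: print(x)
```

```text
8.55 [532.64 -37.88  43.44] 99.49310455403597 [-0.19  0.32 -1.37]
[(106, 68, 211), (107, 69, 210), (108, 67, 210), (109, 66, 209), (110, 71, 198), (111, 83, 172), (112, 109, 159), (113, 107, 171), (114, 80, 195), (115, 57, 227), (116, 46, 235), (117, 46, 235), (118, 46, 234), (119, 46, 235)]
bedL yaw 99.87 rel mid [109.58  14.63]
bedR yaw 99.91 rel mid [109.6  -13.35]
end yaw-90 -80.20 rel [75.35  1.45]
baseL yaw 100.16 rel mid [53.85 31.71]
baseR yaw 99.75 rel mid [ 53.89 -31.44]
front yaw-90 -79.97 rel [73.77 12.27]
```

Laterally and in yaw it now lines up within 0.1 mm. About 1.3 mm remains, so I'm creeping until I feel contact.

Call:
carry_out:
  moves:
    - {"dx": 0.0003, "dy": 0, "dz": 0, "twist": 0}
    - {"dx": 0.0006, "dy": 0, "dz": 0, "twist": 0}
    - {"dx": 0.0008, "dy": 0, "dz": 0, "twist": 0}
    - {"dx": 0.0008, "dy": 0, "dz": 0, "twist": 0}

```text
t: 8.95
eef_pos: [532.5, -37.1, 43.5]
tcp_rot: [3.142, 0.0, 1.737]
ft_force: [-0.1, 0.4, -1.3]
opening: 0.671
```

Call:
carry_out:
  moves:
    - {"dx": 0.0002, "dy": 0, "dz": 0, "twist": 0}
    - {"dx": 0.0003, "dy": 0, "dz": 0, "twist": 0}
    - {"dx": 0.0003, "dy": 0, "dz": 0, "twist": 0}

```text
t: 9.25
eef_pos: [532.5, -36.8, 43.5]
tcp_rot: [3.142, 0.0, 1.737]
ft_force: [-0.2, -0.9, -1.1]
opening: 0.669
```

Call:
carry_out:
  moves:
    - {"dx": 0.0002, "dy": 0, "dz": 0, "twist": 0}
    - {"dx": 0.0002, "dy": 0, "dz": 0, "twist": 0}

```text
t: 9.45
eef_pos: [532.4, -36.6, 43.5]
tcp_rot: [-3.142, 0.0, 1.737]
ft_force: [-0.3, -0.1, -1.1]
opening: 0.666
```

Call:
carry_out:
  moves:
    - {"dx": 0.0002, "dy": 0, "dz": 0, "twist": 0}
    - {"dx": 0.0002, "dy": 0, "dz": 0, "twist": 0}

```text
t: 9.65
eef_pos: [532.4, -36.4, 43.4]
tcp_rot: [-3.142, 0.0, 1.737]
ft_force: [-0.8, 0.4, -2.0]
opening: 0.671
```

Call:
carry_out:
  moves:
    - {"dx": 0.0002, "dy": 0, "dz": 0, "twist": 0}
    - {"dx": 0.0002, "dy": 0, "dz": 0, "twist": 0}

```text
t: 9.85
eef_pos: [532.3, -36.2, 43.4]
tcp_rot: [-3.142, 0.0, 1.737]
ft_force: [0.3, -0.1, -0.6]
opening: 0.671
```

Call:
carry_out:
  moves:
    - {"dx": 0.0002, "dy": 0, "dz": 0, "twist": 0}
    - {"dx": 0.0002, "dy": 0, "dz": 0, "twist": 0}

```text
t: 10.05
eef_pos: [532.4, -36.1, 43.5]
tcp_rot: [3.141, 0.0, 1.737]
ft_force: [-0.5, -1.3, -1.9]
opening: 0.669
```

Run:
```python
from m import *
p,d,i=snap('wrist','pics/w8.png');s=state();e=np.array(s['eef_pos']);print(s['t'],np.round(e,2),np.round(s['ft_force'],2))
g=cv2.cvtColor(p,cv2.COLOR_RGB2HSV)
print([(v,int(g[v,235,1]),int(g[v,235,2])) for v in range(106,120)])
print([(v,int(g[v,265,1]),int(g[v,265,2])) for v in range(108,118)])
```

```text
10.1 [532.37 -36.11  43.46] [-0.65 -0.62 -1.21]
[(106, 68, 211), (107, 68, 211), (108, 68, 210), (109, 66, 209), (110, 69, 210), (111, 67, 209), (112, 67, 209), (113, 68, 202), (114, 62, 207), (115, 56, 228), (116, 48, 234), (117, 46, 234), (118, 46, 235), (119, 46, 235)]
[(108, 69, 197), (109, 65, 213), (110, 66, 214), (111, 65, 213), (112, 65, 212), (113, 64, 212), (114, 63, 214), (115, 65, 213), (116, 65, 213), (117, 66, 214)]
```

Visually the gap has closed. Next I'll lower onto the board feeling for contact, then make the last nudge.

Call:
carry_out:
  moves:
    - {"dx": 0, "dy": 0, "dz": 0.0003, "twist": 0}
    - {"dx": 0, "dy": 0, "dz": 0.0005, "twist": 0}
    - {"dx": 0, "dy": 0, "dz": 0.0005, "twist": 0}

```text
t: 10.4
eef_pos: [532.4, -36.1, 43.0]
tcp_rot: [3.141, 0.0, 1.736]
ft_force: [-0.4, -1.4, -0.8]
opening: 0.67
```

Call:
carry_out:
  moves:
    - {"dx": 0, "dy": 0, "dz": 0.0002, "twist": 0}
    - {"dx": 0, "dy": 0, "dz": 0.0002, "twist": 0}

```text
t: 10.6
eef_pos: [532.4, -36.1, 42.9]
tcp_rot: [3.141, 0.0, 1.736]
ft_force: [-0.2, -3.6, 0.9]
opening: 0.666
```

Call:
carry_out:
  moves:
    - {"dx": 0, "dy": 0, "dz": 0.0002, "twist": 0}
    - {"dx": 0, "dy": 0, "dz": 0.0002, "twist": 0}

```text
t: 10.8
eef_pos: [532.5, -36.1, 42.7]
tcp_rot: [3.141, 0.0, 1.736]
ft_force: [-0.3, -2.8, 4.0]
opening: 0.667
```

Contact felt: about 3 N against the track and about 5 N on the board. Releasing now and lifting clear.

Call:
carry_out:
  grip: 0.082
  moves:
    - {"dx": 0, "dy": 0, "dz": 0, "twist": 0}
    - {"dx": 0, "dy": 0, "dz": 0, "twist": 0}
    - {"dx": 0, "dy": 0, "dz": 0, "twist": 0}
    - {"dx": 0, "dy": 0, "dz": 0, "twist": 0}

```text
t: 11.2
eef_pos: [532.3, -35.9, 42.5]
tcp_rot: [-3.141, -0.0, 1.737]
ft_force: [-0.8, 0.1, -0.2]
opening: 0.858
```

Call:
carry_out:
  moves:
    - {"dx": 0, "dy": 0, "dz": -0.01, "twist": 0}
    - {"dx": 0, "dy": 0, "dz": -0.025, "twist": 0}
    - {"dx": 0, "dy": 0, "dz": -0.05, "twist": 0}
    - {"dx": 0, "dy": 0, "dz": -0.05, "twist": 0}

```text
t: 11.6
eef_pos: [533.6, -36.2, 95.5]
tcp_rot: [3.137, 0.002, 1.737]
ft_force: [0.5, -0.9, -0.5]
opening: 0.86
```

Run:
```python
from m import *
p,d,i=snap('wrist','pics/w9.png');s=state();e=np.array(s['eef_pos']);yw=np.degrees(s['tcp_rot'][2]);print(s['t'],np.round(e,2),yw,np.round(s['ft_force'],2),s['opening']*95.1)
cv2.imwrite('pics/w9c.png',cv2.resize(p[0:300,100:412,::-1],None,fx=2.2,fy=2,interpolation=cv2.INTER_CUBIC))
```

```text
11.65 [533.01 -36.07  94.15] 99.49959388722797 [-0.43  0.51 -0.43] 82.12422974381485
```

View pics/w9c.png

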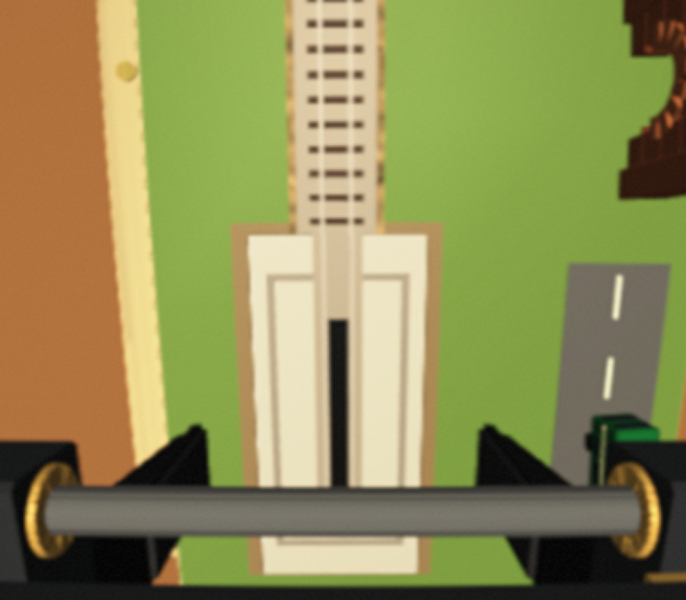

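The base is butted home and the rails run straight through; the track end meets the base's front at crop row 235, centred. Next, the shed: up and over towards it.

Call:
carry_out:
  grip: 0.095
  moves:
    - {"dx": 0, "dy": 0, "dz": -0.05, "twist": 0}
    - {"dx": 0, "dy": 0, "dz": -0.1, "twist": 0}
    - {"dx": 0.03, "dy": -0.01, "dz": -0.14, "twist": 8}
    - {"dx": 0.07, "dy": -0.02, "dz": -0.16, "twist": 16}
    - {"dx": 0.11, "dy": -0.03, "dz": -0.16, "twist": 24}

```text
t: 12.15
eef_pos: [484.7, 68.4, 254.9]
tcp_rot: [3.137, -0.001, 1.311]
ft_force: [1.1, 1.4, -1.3]
opening: 0.999
```

Run:
```python
from h import *
mv(355,355,250,0)
z=load('pics/top0.npz');W=cloud(z);g=cv2.cvtColor(z['p'],cv2.COLOR_RGB2HSV)
for n,b in dict(shed=(160,186,206,236),big=(184,224,233,272),purple=(118,152,194,222),turq=(146,182,253,284),pink=(98,148,230,270)).items():
    P=W[b[2]:b[3],b[0]:b[1]];Q=P[(P[...,2]>40)&(P[...,2]<250)];zm=np.percentile(Q[:,2],97)
    T=Q[Q[:,2]>zm-15]
    print(n,'h %.0f'%zm,'all x %.0f..%.0f y %.0f..%.0f'%(*np.percentile(Q[:,0],[2,98]),*np.percentile(Q[:,1],[2,98])),'top',[np.round(a,1) for a in cv2.minAreaRect(T[:,:2].astype(np.float32))])
```

```text
t 12.15 eef [484.7  68.4 254.9] yaw 75.09 F [ 1.1  1.4 -1.3] op 95.0 j6 0.27
dx 0.2436 dy -0.1991 dz 0.0049 twist 75.09
shed h 124 all x 389..448 y 334..384 top [array([422. , 359.5]), array([54.1, 51.1]), np.float64(3.8)]
big h 170 all x 290..371 y 220..302 top [array([323.8, 268.7]), array([70.9, 73.2]), np.float64(44.2)]
purple h 123 all x 437..500 y 454..512 top [array([472.2, 480.6]), array([53.8, 55.2]), np.float64(59.9)]
turq h 124 all x 250..311 y 362..423 top [array([275.4, 399.2]), array([52.2, 58.4]), np.float64(31.5)]
pink h 169 all x 293..379 y 471..553 top [array([341.2, 507.4]), array([73.3, 78.9]), np.float64(50.7)]
```

Call:
carry_out:
  moves:
    - {"dx": 0.04, "dy": -0.03, "dz": 0, "twist": 8}
    - {"dx": 0.08, "dy": -0.06, "dz": 0, "twist": 16}
    - {"dx": 0.12, "dy": -0.1, "dz": 0, "twist": 24}
    - {"dx": 0.16, "dy": -0.13, "dz": 0, "twist": 32}
    - {"dx": 0.2, "dy": -0.16, "dz": 0, "twist": 40}

```text
t: 12.65
eef_pos: [393.7, 268.4, 252.1]
tcp_rot: [-3.142, 0.001, 0.665]
ft_force: [0.0, 0.5, 0.2]
opening: 1.002
```

Call:
carry_out:
  moves:
    - {"dx": 0, "dy": 0, "dz": 0, "twist": 8}
    - {"dx": 0, "dy": 0, "dz": 0, "twist": 16}
    - {"dx": 0, "dy": 0, "dz": 0, "twist": 24}
    - {"dx": 0, "dy": 0, "dz": 0, "twist": 30}
    - {"dx": 0, "dy": 0, "dz": 0, "twist": 30}

```text
t: 13.15
eef_pos: [394.8, 267.0, 251.9]
tcp_rot: [3.141, 0.001, 0.146]
ft_force: [0.3, 0.5, 0.2]
opening: 0.998
```

Run:
```python
from h import *
mv(355,355,250,0)
p,d,i=snap('wrist','pics/w10.png')
```

```text
t 13.15 eef [394.8 267.  251.9] yaw 8.34 F [0.3 0.5 0.2] op 94.9 j6 1.88
dx -0.0266 dy -0.0928 dz 0.0019 twist 8.34
```

View pics/w10.png

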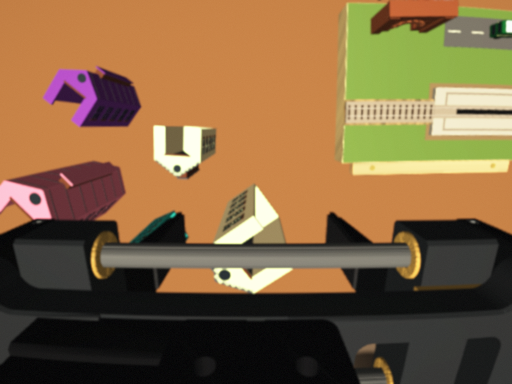

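The target shed is at (180,150): doorway up, its open underside towards the image top (away from the robot), roof and vent at the bottom (178,170). I'll measure its gable at 120 mm height.

Run:
```python
from h import *
z=load('pics/w10.npz');W=cloud(z);p=z['p'];g=cv2.cvtColor(p,cv2.COLOR_RGB2HSV)
m=(W[...,2]>105)&(W[...,2]<135)&(g[...,2]>150)&(g[...,1]<110)
b=np.zeros_like(m);b[110:190,140:225]=1;m&=b
print('z med',np.median(W[...,2][m]),m.sum())
ys,xs=np.where(m);print(xs.min(),xs.max(),ys.min(),ys.max())
for r in range(ys.min(),ys.max()+1,4): q=np.where(m[r])[0];print(r,q.min(),q.max(),len(q))
r=rect(z,m,120,'top')
rows=range(128,150)
for n,f in(('L',np.min),('R',np.max)):
    P=pl(z,[(f(np.where(m[r])[0]),r) for r in rows],120)
    l=cv2.fitLine(P.astype(np.float32),cv2.DIST_HUBER,0,.01,.01).ravel();print(n,np.degrees(np.arctan(l[1]/l[0])),P.mean(0))
cols=[c for c in list(range(156,166))+list(range(186,190))]
P=pl(z,[(c,np.where(m[:,c])[0].min()) for c in cols],120);print('feet edge',P[0],P[8],P[-1],np.degrees(np.arctan2(*(P[0]-P[-1])[::-1])))
```

```text
z med 119.04318833663156 1275
154 202 126 176
126 154 165 12
130 154 201 24
134 154 201 24
138 154 201 24
142 154 201 24
146 154 201 24
150 154 200 23
154 155 200 22
158 155 200 45
162 157 200 43
166 163 193 27
170 168 187 14
174 174 180 7
top [154, 126, 49, 51, 1312] [421.7 358.6] [54.9 53.2] 4.04
L 3.8681993 [432.83436652 386.02790882]
R 5.9628644 [440.05371438 334.32495862]
feet edge [446.72131618 384.74325192] [447.92064005 375.9043701 ] [420.14915176 345.50642285] 55.8931578646205
```

The shed has its feet edge at x ≈ 447, lateral centre y ≈ 360, yaw ≈ 4.5° and width 51.8 mm, consistent with the given sizes. I'll grip the side walls high (95 mm up, 22 mm from the feet side). Then I'll lift and shift it 45 mm in -y, away from the purple one, before tipping.

Call:
carry_out:
  moves:
    - {"dx": 0.02, "dy": -0.044, "dz": 0, "twist": 3.9}
    - {"dx": 0.0426, "dy": -0.087, "dz": 0.0, "twist": 3.9}
    - {"dx": 0.0426, "dy": -0.087, "dz": 0.02, "twist": 3.9}
    - {"dx": 0.0426, "dy": -0.087, "dz": 0.05, "twist": 3.9}
    - {"dx": 0.0426, "dy": -0.087, "dz": 0.08, "twist": 3.9}

```text
t: 13.7
eef_pos: [424.3, 359.6, 171.3]
tcp_rot: [3.142, -0.0, 0.083]
ft_force: [0.5, -0.5, -0.2]
opening: 1.001
```

Call:
carry_out:
  moves:
    - {"dx": 0, "dy": 0, "dz": 0.03, "twist": 0}
    - {"dx": 0, "dy": 0, "dz": 0.06, "twist": 0}
    - {"dx": 0, "dy": 0, "dz": 0.09, "twist": 0}
    - {"dx": 0, "dy": 0, "dz": 0.096, "twist": 0}
    - {"dx": 0, "dy": 0, "dz": 0.096, "twist": 0}

```text
t: 14.2
eef_pos: [424.2, 359.2, 75.9]
tcp_rot: [3.141, 0.002, 0.081]
ft_force: [0.5, 1.0, 0.1]
opening: 1.001
```

Run:
```python
from h import *
mv(425,359.2,76,4.5)
```

```text
t 14.2 eef [424.2 359.2  75.9] yaw 4.62 F [0.5 1.  0.1] op 95.2 j6 2.07
dx 0.0008 dy 0.0000 dz -0.0001 twist 0.12
```

Call:
carry_out:
  grip: 0.051
  moves:
    - {"dx": 0.0005, "dy": 0, "dz": 0, "twist": 0}
    - {"dx": 0.0005, "dy": 0, "dz": 0, "twist": 0}
    - {"dx": 0.0005, "dy": 0, "dz": 0, "twist": 0}
    - {"dx": 0.0005, "dy": 0, "dz": 0, "twist": 0}
    - {"dx": 0.0005, "dy": 0, "dz": 0, "twist": 0}

```text
t: 14.7
eef_pos: [425.0, 359.5, 76.9]
tcp_rot: [-3.141, -0.001, 0.079]
ft_force: [-0.1, -0.2, -0.5]
opening: 0.637
```

Call:
carry_out:
  moves:
    - {"dx": 0, "dy": 0, "dz": 0, "twist": 0}
    - {"dx": 0, "dy": 0, "dz": -0.003, "twist": 0}
    - {"dx": 0, "dy": 0, "dz": -0.006, "twist": 0}
    - {"dx": 0, "dy": 0, "dz": -0.01, "twist": 0}
    - {"dx": 0, "dy": 0, "dz": -0.01, "twist": 0}

```text
t: 15.2
eef_pos: [425.1, 359.6, 87.1]
tcp_rot: [-3.141, -0.001, 0.079]
ft_force: [0.4, -0.2, -0.8]
opening: 0.547
```

Run:
```python
from h import *
mv(425,359.2,76,4.5)
p,d,i=snap('wrist','pics/w11.png')
W=cloud(load('pics/w11.npz'));g=cv2.cvtColor(p,cv2.COLOR_RGB2HSV)
m=(g[...,2]>150)&(g[...,1]<90)&(W[...,2]>60)&(W[...,2]<200);m[235:]=0
print(m.sum(),np.percentile(W[...,2][m],[5,50,95]) if m.any() else '')
```

```text
t 15.2 eef [425.1 359.6  87.1] yaw 4.52 F [ 0.4 -0.2 -0.8] op 52.0 j6 2.08
dx -0.0002 dy 0.0003 dz 0.0111 twist 0.02
1097 [126.46475093 128.04040887 129.10895689]
```

Gripped at 52.0 mm and lifted (top went 119 → 128). Shifting sideways now.

Call:
carry_out:
  moves:
    - {"dx": 0.004, "dy": 0.005, "dz": 0, "twist": 0}
    - {"dx": 0.012, "dy": 0.017, "dz": 0, "twist": 0}
    - {"dx": 0.02, "dy": 0.03, "dz": 0, "twist": 0}
    - {"dx": 0.02, "dy": 0.042, "dz": 0, "twist": 0}
    - {"dx": 0.02, "dy": 0.045, "dz": 0, "twist": 0}

```text
t: 15.75
eef_pos: [448.7, 314.3, 86.4]
tcp_rot: [3.141, 0.001, 0.077]
ft_force: [-0.5, 0.6, -1.7]
opening: 0.545
```

Call:
carry_out:
  moves:
    - {"dx": 0, "dy": 0, "dz": 0.004, "twist": 0}
    - {"dx": 0, "dy": 0, "dz": 0.007, "twist": 0}
    - {"dx": 0, "dy": 0, "dz": 0.008, "twist": 0}
    - {"dx": 0, "dy": 0, "dz": 0.008, "twist": 0}

```text
t: 16.15
eef_pos: [448.2, 316.4, 78.3]
tcp_rot: [3.141, 0.0, 0.079]
ft_force: [0.1, 0.3, -1.6]
opening: 0.542
```

Call:
carry_out:
  moves:
    - {"dx": 0, "dy": 0, "dz": 0.0005, "twist": 0}
    - {"dx": 0, "dy": 0, "dz": 0.001, "twist": 0}
    - {"dx": 0, "dy": 0, "dz": 0.001, "twist": 0}

```text
t: 16.45
eef_pos: [448.4, 316.4, 78.2]
tcp_rot: [-3.141, -0.0, 0.079]
ft_force: [-1.7, 0.0, 8.8]
opening: 0.543
```

Call:
carry_out:
  moves:
    - {"dx": 0, "dy": 0, "dz": 0.0005, "twist": 0}
    - {"dx": 0, "dy": 0, "dz": 0.0005, "twist": 0}

```text
t: 16.65
eef_pos: [448.6, 316.4, 78.1]
tcp_rot: [-3.141, -0.001, 0.079]
ft_force: [-2.0, -1.9, 12.6]
opening: 0.544
```

On the table with a firm press (12 N), and the grip point is about 97 mm up. I'll start tipping: arc about the lower underside edge, with slight down-bias.

Call:
carry_out:
  moves:
    - {"dx": 0.0035, "dy": 0, "dz": -0.0005, "twist": 0}
    - {"dx": 0.007, "dy": 0, "dz": -0.001, "twist": 0}
    - {"dx": 0.0105, "dy": 0, "dz": -0.0015, "twist": 0}
    - {"dx": 0.014, "dy": 0, "dz": -0.002, "twist": 0}
    - {"dx": 0.017, "dy": 0, "dz": -0.0022, "twist": 0}

```text
t: 17.15
eef_pos: [465.8, 317.5, 79.1]
tcp_rot: [3.142, -0.0, 0.079]
ft_force: [0.1, 0.1, -0.9]
opening: 0.544
```

```bash
cat > tilt.py <<'E'
from h import *
import sys
mv(0,0,0,0)
f=sys.argv[1];p,d,i=snap('wrist',f'pics/{f}.png')
z=load(f'pics/{f}.npz');W=cloud(z);g=cv2.cvtColor(p,cv2.COLOR_RGB2HSV);s=state();e=np.array(s['eef_pos']);yw=s['tcp_rot'][2]
m=(g[...,2]>120)&(g[...,1]<100)&(W[...,2]>15)&(W[...,2]<200);m[225:]=0;m[:,:190]=0;m[:,340:]=0
P=W[m];x=(P[:,:2]-e[:2])@[np.cos(yw),np.sin(yw)];y=(P[:,:2]-e[:2])@[-np.sin(yw),np.cos(yw)]
print('n',m.sum(),'x',np.percentile(x,[2,50,98]).round(1),'z',np.percentile(P[:,2],[2,50,98]).round(1),'y',np.percentile(y,[2,98]).round(1))
A=np.c_[x,np.ones(len(x))]
for _ in range(4):
    c=np.linalg.lstsq(A,P[:,2],rcond=None)[0];k=abs(A@c-P[:,2])<3
    A2,P2=A[k],P[k];c=np.linalg.lstsq(A2,P2[:,2],rcond=None)[0]
print('front gable tilt deg',np.degrees(np.arctan(c[0])).round(1),'inl',k.mean())
E
python3 tilt.py t1
```

```text
t 17.15 eef [465.8 317.5  79.1] yaw 4.52 F [ 0.1  0.1 -0.9] op 51.7 j6 1.97
dx -0.4893 dy 0.2799 dz 0.0791 twist 4.52
n 858 x [-9.3 19.8 23.6] z [ 17.4 119.3 120.9] y [-25.5  25.6]
front gable tilt deg 75.2 inl 0.19463869463869463
```

It lifted rather than turned, so it needs more press. I'll press and drag with a lighter grip command.

Call:
carry_out:
  grip: 0.0516
  moves:
    - {"dx": 0, "dy": 0, "dz": 0.0015, "twist": 0}
    - {"dx": 0, "dy": 0, "dz": 0.0025, "twist": 0}
    - {"dx": 0, "dy": 0, "dz": 0.003, "twist": 0}
    - {"dx": 0.003, "dy": 0, "dz": 0.003, "twist": 0}
    - {"dx": 0.006, "dy": 0, "dz": 0.003, "twist": 0}

```text
t: 17.7
eef_pos: [470.9, 318.0, 78.0]
tcp_rot: [-3.141, 0.0, 0.079]
ft_force: [-8.1, -3.2, 21.4]
opening: 0.545
```

```bash
python3 tilt.py t2
```

```text
t 17.7 eef [470.9 318.   78. ] yaw 4.52 F [-8.1 -3.2 21.4] op 51.8 j6 1.97
dx -0.4945 dy 0.2798 dz 0.0780 twist 4.52
n 726 x [-13.6  19.4  22.7] z [ 16.4 118.2 120. ] y [-25.8  25.6]
front gable tilt deg 74.2 inl 0.22038567493112948
```

The table friction (~0.37) is too small for this grip: full pads, with the pivot 22 mm behind the edge. I'll regrasp with only the fingertips near the top and closer to the underside edge. That gives less pad torque and a better lever.

Call:
carry_out:
  moves:
    - {"dx": 0, "dy": 0, "dz": -0.001, "twist": 0}
    - {"dx": 0, "dy": 0, "dz": -0.002, "twist": 0}
    - {"dx": 0, "dy": 0, "dz": -0.002, "twist": 0}

```text
t: 18.05
eef_pos: [471.3, 317.9, 78.1]
tcp_rot: [3.141, -0.0, 0.079]
ft_force: [0.2, 0.1, -0.8]
opening: 0.543
```

Call:
carry_out:
  grip: 0.072
  moves:
    - {"dx": 0, "dy": 0, "dz": 0, "twist": 0}
    - {"dx": 0, "dy": 0, "dz": 0, "twist": 0}
    - {"dx": 0, "dy": 0, "dz": 0, "twist": 0}
    - {"dx": 0, "dy": 0, "dz": 0, "twist": 0}

```text
t: 18.45
eef_pos: [471.3, 318.0, 78.1]
tcp_rot: [3.141, 0.0, 0.079]
ft_force: [-0.2, 0.4, -0.5]
opening: 0.751
```

Call:
carry_out:
  moves:
    - {"dx": 0, "dy": 0, "dz": -0.01, "twist": 0}
    - {"dx": 0.003, "dy": 0, "dz": -0.02, "twist": 0}
    - {"dx": 0.0095, "dy": 0, "dz": -0.03, "twist": 0}
    - {"dx": 0.0095, "dy": 0, "dz": -0.03, "twist": 0}
    - {"dx": 0.0095, "dy": 0, "dz": -0.03, "twist": 0}

```text
t: 18.95
eef_pos: [481.1, 318.7, 108.6]
tcp_rot: [-3.141, -0.001, 0.079]
ft_force: [0.4, -0.7, -0.1]
opening: 0.758
```

```bash
sed -i 's/(W\[...,2\]>15)/(W[...,2]>60)/' tilt.py; python3 tilt.py t3
python3 - <<'E'
from h import *
# feet edge: forward extent of front gable at each side wall
z=load('pics/t3.npz');W=cloud(z);g=cv2.cvtColor(z['p'],cv2.COLOR_RGB2HSV)
s=state();e=np.array(s['eef_pos']);yw=s['tcp_rot'][2]
m=(g[...,2]>150)&(g[...,1]<100)&(W[...,2]>100)&(W[...,2]<140);m[235:]=0
ys,xs=np.where(m);print('px',xs.min(),xs.max(),ys.min(),ys.max())
for a in (np.percentile(xs,5),np.percentile(xs,95)):
    c=int(a);r=np.where(m[:,c])[0].min();P=pl(z,[(c,r)],120)[0]-e[:2];print('feet rel',P@[np.cos(yw),np.sin(yw)],P@[-np.sin(yw),np.cos(yw)])
E
```

```text
t 18.95 eef [481.1 318.7 108.6] yaw 4.51 F [ 0.4 -0.7 -0.1] op 72.1 j6 1.96
dx -0.5046 dy 0.2799 dz 0.1086 twist 4.51
n 92 x [-9.3  1.4  7.4] z [ 60.6  83.5 117.8] y [-23.5  20.7]
front gable tilt deg 74.0 inl 0.15217391304347827
px 215 297 220 234
feet rel 7.504812235862202 23.831310190292996
feet rel 7.5375164822391625 -24.672564000857367
```

Call:
carry_out:
  grip: 0.051
  moves:
    - {"dx": -0.002, "dy": 0, "dz": 0, "twist": 0}
    - {"dx": -0.002, "dy": 0, "dz": 0, "twist": 0}
    - {"dx": -0.002, "dy": 0, "dz": 0, "twist": 0}
    - {"dx": -0.002, "dy": 0, "dz": 0, "twist": 0}
    - {"dx": -0.002, "dy": 0, "dz": 0, "twist": 0}

```text
t: 19.5
eef_pos: [478.8, 318.5, 108.1]
tcp_rot: [3.141, 0.0, 0.079]
ft_force: [0.2, -0.4, -1.1]
opening: 0.545
```

Call:
carry_out:
  moves:
    - {"dx": 0, "dy": 0, "dz": 0.001, "twist": 0}
    - {"dx": 0, "dy": 0, "dz": 0.002, "twist": 0}
    - {"dx": 0.004, "dy": 0, "dz": 0.002, "twist": 0}
    - {"dx": 0.008, "dy": 0, "dz": 0.0018, "twist": 0}
    - {"dx": 0.012, "dy": 0, "dz": 0.0016, "twist": 0}

```text
t: 20.0
eef_pos: [491.0, 319.6, 107.6]
tcp_rot: [-3.141, -0.001, 0.079]
ft_force: [-2.7, -0.3, 6.3]
opening: 0.542
```

```bash
python3 tilt.py t4
python3 - <<'E'
from h import *
p,d,i=snap('side','pics/s2.png')
c=p[60:260,120:320];cv2.imwrite('pics/s2c.png',cv2.resize(c[:,:,::-1],None,fx=3,fy=3,interpolation=cv2.INTER_CUBIC))
E
```

```text
t 20.0 eef [491.  319.6 107.6] yaw 4.52 F [-2.7 -0.3  6.3] op 51.6 j6 1.96
dx -0.5146 dy 0.2799 dz 0.1076 twist 4.52
n 170 x [-7.4  7.2  8.1] z [ 60.8 117.2 119.6] y [-25.4  25.3]
front gable tilt deg 75.8 inl 0.5882352941176471
```

View pics/s2c.png

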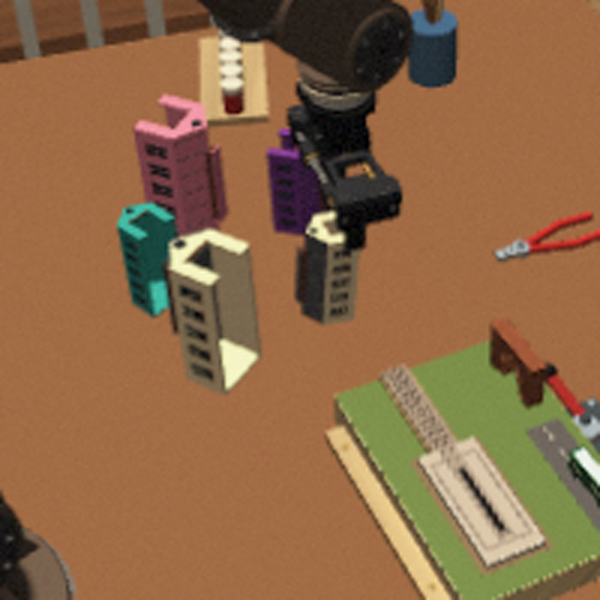

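The shed (crop 330,270) is still upright and slides under light pressing; the base on the board looks well placed. I'll press harder while drawing forward.

Call:
carry_out:
  moves:
    - {"dx": 0, "dy": 0, "dz": 0.001, "twist": 0}
    - {"dx": 0, "dy": 0, "dz": 0.0025, "twist": 0}
    - {"dx": 0.004, "dy": 0, "dz": 0.0025, "twist": 0}
    - {"dx": 0.008, "dy": 0, "dz": 0.0025, "twist": 0}
    - {"dx": 0.012, "dy": 0, "dz": 0.0025, "twist": 0}

```text
t: 20.6
eef_pos: [503.5, 320.8, 105.6]
tcp_rot: [-3.141, -0.002, 0.079]
ft_force: [-1.0, -0.2, 9.5]
opening: 0.545
```

```bash
python3 tilt.py t5
```

```text
t 20.6 eef [503.5 320.8 105.6] yaw 4.52 F [-1.  -0.2  9.5] op 51.9 j6 1.95
dx -0.5272 dy 0.2801 dz 0.1056 twist 4.52
n 84 x [-10.5   6.6   7.4] z [ 64.8 113.8 117.4] y [-25.6  25.2]
front gable tilt deg 72.0 inl 0.8571428571428571
```

Call:
carry_out:
  moves:
    - {"dx": 0.005, "dy": 0, "dz": 0.001, "twist": 0}
    - {"dx": 0.01, "dy": 0, "dz": 0.002, "twist": 0}
    - {"dx": 0.015, "dy": 0, "dz": 0.003, "twist": 0}
    - {"dx": 0.019, "dy": 0, "dz": 0.004, "twist": 0}
    - {"dx": 0.023, "dy": 0, "dz": 0.005, "twist": 0}

```text
t: 21.15
eef_pos: [526.1, 322.4, 99.8]
tcp_rot: [-3.141, -0.001, 0.079]
ft_force: [0.2, 0.3, 4.8]
opening: 0.541
```

```bash
python3 tilt.py t6
python3 - <<'E'
from h import *
p,d,i=snap('side','pics/s3.png')
c=p[90:190,200:300];cv2.imwrite('pics/s3c.png',cv2.resize(c[:,:,::-1],None,fx=5,fy=5,interpolation=cv2.INTER_CUBIC))
E
```

```text
t 21.15 eef [526.1 322.4  99.8] yaw 4.51 F [0.2 0.3 4.8] op 51.4 j6 1.93
dx -0.5499 dy 0.2800 dz 0.0998 twist 4.51
n 4 x [3.7 4.7 5.8] z [101.4 104.  107. ] y [-26.2  25.9]
front gable tilt deg 69.9 inl 1.0
```

View pics/s3c.png

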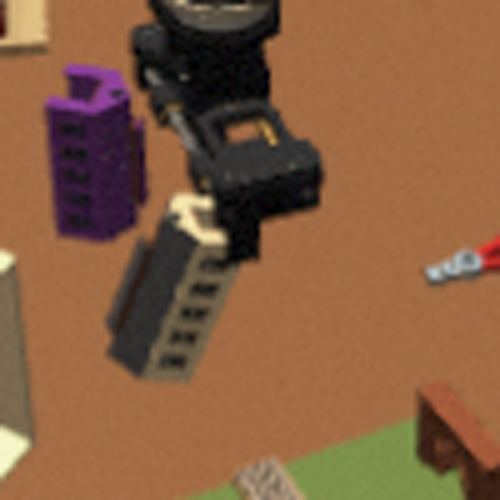

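It is pivoting: tilted about 26° with the edge on the table. Continuing along the arc.

Call:
carry_out:
  moves:
    - {"dx": 0.009, "dy": 0, "dz": 0.004, "twist": 0}
    - {"dx": 0.0175, "dy": 0, "dz": 0.009, "twist": 0}
    - {"dx": 0.0255, "dy": 0, "dz": 0.0145, "twist": 0}
    - {"dx": 0.033, "dy": 0, "dz": 0.0205, "twist": 0}
    - {"dx": 0.0396, "dy": 0, "dz": 0.0265, "twist": 0}

```text
t: 21.75
eef_pos: [567.2, 325.8, 73.9]
tcp_rot: [-3.141, -0.004, 0.079]
ft_force: [4.7, -0.8, 8.8]
opening: 0.547
```

```bash
cat > sd.py <<'E'
from h import *
import sys
mv(0,0,0,0)
p,d,i=snap('side',f'pics/{sys.argv[1]}.png');W=cloud(load(f'pics/{sys.argv[1]}.npz'))
s=state();e=np.array(s['eef_pos']);yw=s['tcp_rot'][2];c,sn=np.cos(yw),np.sin(yw)
x=(W[...,0]-e[0])*c+(W[...,1]-e[1])*sn;y=-(W[...,0]-e[0])*sn+(W[...,1]-e[1])*c
# visible side wall (-y side): points near y=-26
g=cv2.cvtColor(p,cv2.COLOR_RGB2HSV)
m=(abs(y+26)<7)&(x>-130)&(x<60)&(W[...,2]>5)&(W[...,2]<130)&(g[...,1]<110)&(g[...,2]>60)
Q=np.c_[x[m],W[...,2][m]].astype(np.float32)
if len(Q)>20:
    r=cv2.minAreaRect(Q);print(len(Q),'rect xz',np.round(r[0],1),np.round(r[1],1),round(r[2],1),'zmin/max',np.percentile(Q[:,1],[2,98]),'x',np.percentile(Q[:,0],[2,98]))
E
python3 sd.py s4
```

```text
t 21.75 eef [567.2 325.8  73.9] yaw 4.52 F [ 4.7 -0.8  8.8] op 52.0 j6 1.91
dx -0.5911 dy 0.2801 dz 0.0739 twist 4.52
271 rect xz [-58.1  60.1] [117.7  49. ] 42.3 zmin/max [ 17.71056976 106.85012054] x [-106.90791931  -18.33972664]
```

About 48° now. Continuing to about 74°.

Call:
carry_out:
  moves:
    - {"dx": 0.0065, "dy": 0, "dz": 0.0073, "twist": 0}
    - {"dx": 0.0128, "dy": 0, "dz": 0.0151, "twist": 0}
    - {"dx": 0.0181, "dy": 0, "dz": 0.0235, "twist": 0}
    - {"dx": 0.0227, "dy": 0, "dz": 0.0323, "twist": 0}
    - {"dx": 0.0258, "dy": 0, "dz": 0.0395, "twist": 0}

```text
t: 22.3
eef_pos: [592.9, 327.7, 34.0]
tcp_rot: [-3.141, -0.004, 0.079]
ft_force: [5.3, -0.5, 6.5]
opening: 0.547
```

```bash
python3 sd.py s5
```

```text
t 22.3 eef [592.9 327.7  34. ] yaw 4.51 F [ 5.3 -0.5  6.5] op 52.0 j6 1.9
dx -0.6168 dy 0.2801 dz 0.0340 twist 4.51
264 rect xz [-64.8  43.6] [112.5  49.6] 19.6 zmin/max [ 9.95120506 78.63537155] x [-117.36434814  -18.67983757]
```

Run:
```python
from h import *
z=load('pics/s5.npz');W=cloud(z);p=z['p'];g=cv2.cvtColor(p,cv2.COLOR_RGB2HSV)
e=np.array([592.9,327.7,34.]);yw=np.radians(4.51);c,s=np.cos(yw),np.sin(yw)
# ray-plane intersect with wall plane y'=-26 instead of depth
K,D,R,t=z['K'].astype(float),z['D'].astype(float),z['R'],z['t'].reshape(3)
C=-R.T@t;h,w=W.shape[:2];u,v=np.meshgrid(np.arange(w),np.arange(h))
n=cv2.undistortPoints(np.stack([u,v],-1).reshape(-1,1,2).astype(float),K,D).reshape(-1,2)
r=np.c_[n,np.ones(len(n))]@R;nn=np.array([-s,c,0]);k=((e-C)@nn-26)/(r@nn);P=(C+r*k[:,None]-e)
x=(P[:,0]*c+P[:,1]*s).reshape(h,w);zz=(P[:,2]+e[2]).reshape(h,w)
y=-(W[...,0]-e[0])*s+(W[...,1]-e[1])*c
m=(x>-150)&(x<40)&(zz>-15)&(zz<110)
B=m&(g[...,1]<115)&(abs(y+26)<14)   # low saturation: cream/dark, not brown table
for a in range(-135,35,8):
    q=B&(x>=a)&(x<a+8)
    if q.sum()>3: print(a+4,q.sum(),'z',np.percentile(zz[q],[3,97]).round(1),'val',np.median(g[...,2][q]))
ys,xs=np.where(m);np.save('pics/box.npy',[xs.min(),xs.max(),ys.min(),ys.max()]);print(xs.min(),xs.max(),ys.min(),ys.max())
x0,x1,y0,y1=xs.min()-10,xs.max()+10,max(0,ys.min()-10),ys.max()+10
cv2.imwrite('pics/s5c.png',cv2.resize(p[y0:y1,x0:x1,::-1],None,fx=6,fy=6,interpolation=cv2.INTER_CUBIC)[:600,:800])
```

```text
-123 8 z [40.6 57.1] val 97.0
-115 22 z [15.7 61.7] val 116.5
-107 29 z [ 6.6 59.4] val 102.0
-99 29 z [ 8.8 68.4] val 91.0
-91 29 z [11.  93.7] val 100.0
-83 26 z [16.  73.4] val 95.5
-75 34 z [17.9 78.7] val 92.5
-67 33 z [21.3 77.6] val 99.0
-59 27 z [26.2 82.1] val 91.0
-51 25 z [28.2 82.8] val 108.0
-43 28 z [30.8 89.8] val 93.0
-35 27 z [32.9 94. ] val 93.0
-27 40 z [34.8 90.3] val 102.0
-19 17 z [39.7 90.5] val 89.0
-11 8 z [39.3 56.9] val 21.0
-3 8 z [36.9 55.4] val 17.5
5 5 z [39.  52.4] val 16.0
13 4 z [42.7 55.8] val 15.5
225 277 133 172
```

View pics/s5c.png

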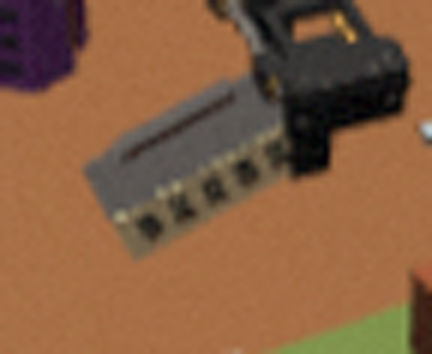

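The shed is tilted about 70°, but the tool slid down relative to it. The tips now sit about 7 mm below the feet line at the front corner, so on the open table it would have to drop the last 7 mm. Instead I'll lay it flat on the board's free left end, between track and portal, with the fingertips overhanging the board's edge. There I can release without a drop and regrasp higher. Lift first.

Call:
carry_out:
  grip: 0.045
  moves:
    - {"dx": 0, "dy": 0, "dz": -0.005, "twist": 0}
    - {"dx": 0, "dy": 0, "dz": -0.015, "twist": 0}
    - {"dx": 0, "dy": 0, "dz": -0.03, "twist": 0}
    - {"dx": 0, "dy": 0, "dz": -0.045, "twist": 0}
    - {"dx": 0, "dy": 0, "dz": -0.06, "twist": 0}

```text
t: 22.85
eef_pos: [591.0, 327.6, 95.2]
tcp_rot: [-3.141, -0.001, 0.079]
ft_force: [-0.7, -0.7, 0.0]
opening: 0.543
```

Call:
carry_out:
  moves:
    - {"dx": 0, "dy": 0, "dz": -0.01, "twist": -3}
    - {"dx": 0, "dy": 0, "dz": -0.02, "twist": -8}
    - {"dx": 0, "dy": 0, "dz": -0.025, "twist": -14}
    - {"dx": 0, "dy": 0, "dz": -0.025, "twist": -20}
    - {"dx": 0, "dy": 0, "dz": -0.025, "twist": -26}

```text
t: 23.35
eef_pos: [591.0, 327.5, 119.7]
tcp_rot: [3.141, -0.001, 0.537]
ft_force: [0.0, 0.6, -1.1]
opening: 0.547
```

```bash
python3 sd.py s6
python3 - <<'E'
from h import *
# board end, portal & track in w10 (wrist) / top1
z=load('pics/top1.npz');W=cloud(z)
th=np.radians(99.88);u=np.array([np.cos(th),np.sin(th)]);v=np.array([-u[1],u[0]])
O=np.array([532.6,-37.3])+75*u   # track origin
P=W[...,:2]-O;a=P@u;b=P@v
m=(W[...,2]>70)&(W[...,2]<115)&(a>-60)&(a<140)&(b<-20)&(b>-170)
print('portal in track frame x',np.percentile(a[m],[2,98]).round(1),'y',np.percentile(b[m],[2,98]).round(1),m.sum(),'O',O)
g=cv2.cvtColor(z['p'],cv2.COLOR_RGB2HSV);gr=(g[...,0]>33)&(g[...,0]<50)&(g[...,1]>80)&(W[...,2]>25)&(W[...,2]<60)
for lo,hi in((-30,-22),(-40,-30),(-50,-40)): q=gr&(b>lo)&(b<hi);print('board end x',a[q].max().round(1))
E
```

```text
t 23.35 eef [591.  327.5 119.7] yaw 30.77 F [ 0.   0.6 -1.1] op 52.0 j6 1.44
dx -0.6753 dy -0.0209 dz 0.1197 twist 30.77
103 rect xz [-68.  113.2] [110.3  34.1] 0.5 zmin/max [ 96.56969147 128.73645691] x [-121.53376129  -17.01583031]
portal in track frame x [14.6 91.8] y [-121.5 -101.4] 178 O [519.73110837  36.58769605]
board end x 118.4
board end x 119.9
board end x 118.8
```

```bash
cat > feet.py <<'E'
from h import *
import sys
def feet(f,new=True,zlo=-5,zhi=190):
    if new: snap('side',f'pics/{f}.png')
    s=state();e=np.array(s['eef_pos']);yw=s['tcp_rot'][2];c,sn=np.cos(yw),np.sin(yw)
    z=load(f'pics/{f}.npz');W=cloud(z);g=cv2.cvtColor(z['p'],cv2.COLOR_RGB2HSV)
    D=W-e;x=D[...,0]*c+D[...,1]*sn;y=-D[...,0]*sn+D[...,1]*c
    m=(abs(y)<34)&(x>-145)&(x<60)&(W[...,2]>zlo)&(W[...,2]<zhi)&(g[...,1]<115)&(g[...,2]>60)
    print('n',m.sum())
    for a in range(-140,40,12):
        q=m&(x>=a)&(x<a+12)
        if q.sum()>4: print(a+6,q.sum(),'z',np.percentile(W[...,2][q],[3,50,97]).round(0),'y',np.percentile(y[q],[5,95]).round(0))
if __name__=='__main__': feet(sys.argv[1],len(sys.argv)<3)
E
python3 feet.py s6 old; python3 -c "
from h import *
mv(545.7,179.2,130,99.9)"
```

```text
n 649
-122 74 z [109. 128. 144.] y [-25.  19.]
-110 88 z [ 96. 133. 154.] y [-26.  21.]
-98 69 z [102. 138. 159.] y [-27.  16.]
-86 64 z [104. 142. 163.] y [-26.   9.]
-74 62 z [108. 145. 167.] y [-26.   9.]
-62 67 z [114. 152. 173.] y [-27.   6.]
-50 65 z [116. 155. 178.] y [-26.  10.]
-38 57 z [120. 158. 181.] y [-28.  11.]
-26 54 z [126. 162. 176.] y [-27.  13.]
-14 47 z [127. 165. 178.] y [-25.  22.]
t 23.4 eef [591.  327.5 119.6] yaw 31.12 F [-0.3 -0.1 -1.2] op 51.7 j6 1.44
dx -0.1154 dy 0.1035 dz -0.0104 twist -68.78
```

Still held at about 19° from flat. Now turn and carry it over the board's left end.

Call:
carry_out:
  moves:
    - {"dx": -0.01, "dy": 0.01, "dz": 0, "twist": -6}
    - {"dx": -0.025, "dy": 0.022, "dz": 0, "twist": -13}
    - {"dx": -0.042, "dy": 0.037, "dz": 0, "twist": -20}
    - {"dx": -0.06, "dy": 0.053, "dz": 0, "twist": -27}
    - {"dx": -0.075, "dy": 0.067, "dz": 0, "twist": -34}

```text
t: 23.9
eef_pos: [559.9, 230.7, 119.1]
tcp_rot: [3.141, -0.0, 1.129]
ft_force: [0.5, 0.1, -0.5]
opening: 0.544
```

Call:
carry_out:
  moves:
    - {"dx": 0, "dy": 0, "dz": 0, "twist": -7}
    - {"dx": 0, "dy": 0, "dz": 0, "twist": -14}
    - {"dx": 0, "dy": 0, "dz": 0, "twist": -21}
    - {"dx": 0, "dy": 0, "dz": 0, "twist": -28}
    - {"dx": 0, "dy": 0, "dz": 0, "twist": -34.8}

```text
t: 24.4
eef_pos: [560.4, 231.6, 119.1]
tcp_rot: [3.141, -0.0, 1.736]
ft_force: [-0.1, 0.4, -0.8]
opening: 0.545
```

Run:
```python
from h import *
mv(545.7,179.2,85,99.9)
from feet import feet
feet('s7')
```

```text
t 24.4 eef [560.4 231.6 119.1] yaw 99.47 F [-0.1  0.4 -0.8] op 51.8 j6 0.12
dx -0.0493 dy -0.0231 dz 0.0341 twist -0.43
n 756
-122 79 z [108. 127. 140.] y [-18.  25.]
-110 121 z [ 88. 126. 152.] y [-19.  29.]
-98 84 z [ 99. 138. 159.] y [-20.  29.]
-86 64 z [107. 142. 163.] y [-15.  29.]
-74 76 z [102. 145. 165.] y [-21.  28.]
-62 70 z [110. 150. 170.] y [-22.  29.]
-50 79 z [118. 155. 176.] y [-19.  29.]
-38 64 z [120. 158. 176.] y [-19.  29.]
-26 67 z [128. 164. 178.] y [-16.  28.]
-14 49 z [143. 165. 177.] y [-25.  27.]
```

Call:
carry_out:
  moves:
    - {"dx": -0.015, "dy": -0.007, "dz": 0, "twist": -0.4}
    - {"dx": -0.032, "dy": -0.015, "dz": 0, "twist": -0.4}
    - {"dx": -0.049, "dy": -0.023, "dz": 0.005, "twist": -0.4}
    - {"dx": -0.049, "dy": -0.023, "dz": 0.02, "twist": -0.4}
    - {"dx": -0.049, "dy": -0.023, "dz": 0.035, "twist": -0.4}

```text
t: 24.95
eef_pos: [545.6, 178.3, 83.6]
tcp_rot: [3.14, 0.0, 1.736]
ft_force: [-0.1, 0.9, -1.2]
opening: 0.547
```

Run:
```python
from h import *
mv(545.7,179.2,85,99.9)
from feet import feet
feet('s8',zlo=45)
p,d,i=snap('wrist','pics/w12.png');z=load('pics/w12.npz');W=cloud(z);g=cv2.cvtColor(p,cv2.COLOR_RGB2HSV)
s=state();e=np.array(s['eef_pos']);yw=s['tcp_rot'][2];D=W-e;x=D[...,0]*np.cos(yw)+D[...,1]*np.sin(yw)
gr=(g[...,0]>33)&(g[...,0]<50)&(g[...,1]>80)&(W[...,2]>25)&(W[...,2]<55);gr[235:]=0
print('board green in wrist',gr.sum(),x[gr].max() if gr.any() else None)
```

```text
t 24.95 eef [545.6 178.3  83.6] yaw 99.46 F [-0.1  0.9 -1.2] op 52.0 j6 0.04
dx 0.0009 dy 0.0003 dz -0.0014 twist -0.44
n 829
-134 6 z [46. 47. 49.] y [19. 30.]
-122 86 z [ 73.  92. 105.] y [-19.  27.]
-110 122 z [ 54.  93. 118.] y [-22.  27.]
-98 75 z [ 62. 103. 126.] y [-21.  28.]
-86 76 z [ 64. 107. 128.] y [-18.  27.]
-74 71 z [ 72. 111. 131.] y [-20.  28.]
-62 72 z [ 76. 114. 135.] y [-21.  28.]
-50 81 z [ 78. 117. 139.] y [-20.  27.]
-38 69 z [ 88. 124. 169.] y [-24.  27.]
-26 92 z [ 97. 134. 185.] y [-25.  29.]
-14 66 z [ 98. 129. 172.] y [-28.  27.]
-2 5 z [121. 127. 162.] y [-26.  14.]
board green in wrist 571 -12.594213191711379
```

The board edge is 12.6 mm behind the fingertips' centre, so they overhang as wanted. Lowering until the rear edge touches, then rotating down.

Call:
carry_out:
  moves:
    - {"dx": 0.002, "dy": 0, "dz": 0.003, "twist": 0}
    - {"dx": 0.002, "dy": 0, "dz": 0.006, "twist": 0}
    - {"dx": 0.002, "dy": 0, "dz": 0.009, "twist": 0}
    - {"dx": 0.002, "dy": 0, "dz": 0.012, "twist": 0}
    - {"dx": 0.002, "dy": 0, "dz": 0.014, "twist": 0}

```text
t: 25.55
eef_pos: [545.6, 182.0, 69.6]
tcp_rot: [3.14, -0.0, 1.74]
ft_force: [-1.5, 3.7, 6.3]
opening: 0.543
```

Call:
carry_out:
  moves:
    - {"dx": 0.001, "dy": 0, "dz": 0.003, "twist": 0}
    - {"dx": 0.002, "dy": 0, "dz": 0.006, "twist": 0}
    - {"dx": 0.003, "dy": 0, "dz": 0.009, "twist": 0}
    - {"dx": 0.003, "dy": 0, "dz": 0.009, "twist": 0}

```text
t: 25.95
eef_pos: [545.1, 185.0, 60.5]
tcp_rot: [3.14, -0.0, 1.741]
ft_force: [-0.3, 3.6, 4.4]
opening: 0.546
```

Run:
```python
from h import *
mv(545.7,179.2,85,99.9)
from feet import feet
feet('s9',zlo=45)
```

```text
t 25.95 eef [545.1 185.   60.5] yaw 99.74 F [-0.3  3.6  4.4] op 51.9 j6 0.04
dx -0.0059 dy -0.0004 dz -0.0245 twist -0.16
n 777
-122 117 z [52. 76. 95.] y [-19.  28.]
-110 85 z [ 46.  85. 105.] y [-21.  29.]
-98 78 z [ 58.  89. 110.] y [-18.  29.]
-86 62 z [ 52.  92. 112.] y [-17.  29.]
-74 77 z [ 63.  96. 117.] y [-19.  29.]
-62 63 z [ 52.  97. 118.] y [-18.  29.]
-50 72 z [ 62. 101. 120.] y [-17.  29.]
-38 64 z [ 68. 105. 157.] y [-20.  30.]
-26 83 z [ 78. 113. 160.] y [-22.  28.]
-14 63 z [ 85. 109. 127.] y [-25.  27.]
-2 6 z [ 68. 108. 131.] y [-30.  25.]
```

Call:
carry_out:
  moves:
    - {"dx": 0.001, "dy": 0, "dz": 0.003, "twist": 0}
    - {"dx": 0.0018, "dy": 0, "dz": 0.006, "twist": 0}
    - {"dx": 0.0025, "dy": 0, "dz": 0.009, "twist": 0}
    - {"dx": 0.003, "dy": 0, "dz": 0.012, "twist": 0}
    - {"dx": 0.0035, "dy": 0, "dz": 0.015, "twist": 0}

```text
t: 26.5
eef_pos: [544.3, 188.1, 45.3]
tcp_rot: [3.141, 0.0, 1.741]
ft_force: [0.1, 3.2, 4.4]
opening: 0.545
```

Call:
carry_out:
  moves:
    - {"dx": 0.0003, "dy": 0, "dz": 0.003, "twist": 0}
    - {"dx": 0.0005, "dy": 0, "dz": 0.005, "twist": 0}
    - {"dx": 0.0005, "dy": 0, "dz": 0.005, "twist": 0}

```text
t: 26.8
eef_pos: [544.0, 188.3, 39.8]
tcp_rot: [-3.141, 0.0, 1.741]
ft_force: [-0.2, 2.1, 2.5]
opening: 0.545
```

Run:
```python
from h import *
mv(545.7,179.2,85,99.9)
from feet import feet
feet('s10',zlo=43)
```

```text
t 26.8 eef [544.  188.3  39.8] yaw 99.73 F [-0.2  2.1  2.5] op 51.8 j6 0.05
dx -0.0093 dy 0.0001 dz -0.0452 twist -0.17
n 749
-122 158 z [46. 69. 94.] y [-21.  27.]
-110 62 z [47. 84. 99.] y [-19.  28.]
-98 74 z [ 47.  87. 105.] y [-15.  28.]
-86 62 z [ 51.  86. 106.] y [-19.  29.]
-74 55 z [ 51.  88. 105.] y [-17.  28.]
-62 65 z [ 50.  88. 109.] y [-18.  29.]
-50 58 z [ 51.  87. 107.] y [-21.  29.]
-38 62 z [ 51.  90. 135.] y [-23.  29.]
-26 78 z [ 55.  96. 142.] y [-22.  30.]
-14 54 z [ 63.  92. 104.] y [-26.  27.]
-2 17 z [ 80.  92. 106.] y [-26.  22.]
```

About 4° left.

Call:
carry_out:
  moves:
    - {"dx": 0.0002, "dy": 0, "dz": 0.002, "twist": 0}
    - {"dx": 0.0004, "dy": 0, "dz": 0.004, "twist": 0}
    - {"dx": 0.0004, "dy": 0, "dz": 0.004, "twist": 0}

```text
t: 27.15
eef_pos: [543.9, 188.8, 35.9]
tcp_rot: [-3.141, 0.0, 1.741]
ft_force: [0.1, 3.7, 3.0]
opening: 0.547
```

Call:
carry_out:
  moves:
    - {"dx": 0, "dy": 0, "dz": 0.001, "twist": 0}
    - {"dx": 0, "dy": 0, "dz": 0.002, "twist": 0}
    - {"dx": 0, "dy": 0, "dz": 0.002, "twist": 0}

```text
t: 27.45
eef_pos: [543.9, 188.8, 34.1]
tcp_rot: [-3.142, 0.0, 1.74]
ft_force: [-0.3, 3.7, 3.6]
opening: 0.54
```

Call:
carry_out:
  moves:
    - {"dx": 0, "dy": 0, "dz": 0.001, "twist": 0}
    - {"dx": 0, "dy": 0, "dz": 0.001, "twist": 0}

```text
t: 27.65
eef_pos: [544.0, 188.8, 33.6]
tcp_rot: [3.141, 0.0, 1.74]
ft_force: [-1.7, 3.2, 9.4]
opening: 0.547
```

Run:
```python
from h import *
mv(545.7,179.2,85,99.9)
from feet import feet
feet('s11',zlo=43)
```

```text
t 27.65 eef [544.  188.8  33.6] yaw 99.71 F [-1.7  3.2  9.4] op 52.0 j6 0.05
dx -0.0097 dy 0.0001 dz -0.0514 twist -0.19
n 749
-122 165 z [44. 68. 93.] y [-21.  27.]
-110 52 z [50. 86. 96.] y [-16.  28.]
-98 75 z [ 46.  84. 105.] y [-19.  29.]
-86 65 z [ 48.  84. 103.] y [-18.  29.]
-74 54 z [ 49.  84. 106.] y [-18.  29.]
-62 56 z [ 46.  85. 106.] y [-19.  29.]
-50 60 z [ 50.  83. 104.] y [-19.  29.]
-38 61 z [ 45.  86. 132.] y [-17.  30.]
-26 89 z [ 57.  96. 154.] y [-24.  30.]
-14 45 z [ 59.  84. 131.] y [-29.  28.]
-2 21 z [ 79.  85. 101.] y [-20.  22.]
```

Flat on the board (heights level along its length, load jumped to 9 N). Release slightly, rise 20 mm and slide back to the shed's middle for a proper grasp.

Call:
carry_out:
  grip: 0.062
  moves:
    - {"dx": 0, "dy": 0, "dz": -0.0005, "twist": 0}
    - {"dx": 0, "dy": 0, "dz": -0.0005, "twist": 0}
    - {"dx": 0, "dy": 0, "dz": -0.0005, "twist": 0}
    - {"dx": 0, "dy": 0, "dz": -0.0005, "twist": 0}

```text
t: 28.1
eef_pos: [543.8, 188.6, 33.4]
tcp_rot: [-3.141, 0.0, 1.74]
ft_force: [0.4, 0.1, -0.9]
opening: 0.651
```

Call:
carry_out:
  moves:
    - {"dx": 0, "dy": 0, "dz": -0.006, "twist": 0}
    - {"dx": 0, "dy": 0, "dz": -0.014, "twist": 0}
    - {"dx": 0, "dy": 0, "dz": -0.02, "twist": 0}
    - {"dx": 0, "dy": 0, "dz": -0.02, "twist": 0}

```text
t: 28.5
eef_pos: [544.5, 188.9, 54.9]
tcp_rot: [3.14, 0.0, 1.74]
ft_force: [-0.2, 0.5, -0.2]
opening: 0.647
```

Run:
```python
from h import *
mv(545.7,179.2,53,99.9)
from feet import feet
feet('s12',zlo=43)
p,d,i=snap('wrist','pics/w13.png');z=load('pics/w13.npz');W=cloud(z);g=cv2.cvtColor(p,cv2.COLOR_RGB2HSV)
s=state();e=np.array(s['eef_pos']);yw=s['tcp_rot'][2];D=W-e;x=D[...,0]*np.cos(yw)+D[...,1]*np.sin(yw);y=-D[...,0]*np.sin(yw)+D[...,1]*np.cos(yw)
m=(g[...,1]<100)&(g[...,2]>120)&(abs(y)<34)&(W[...,2]>60)&(W[...,2]<105)&(x<30);m[240:]=0
print('cream in wrist',m.sum(),np.percentile(x[m],[2,98]) if m.any() else '')
```

```text
t 28.5 eef [544.5 188.9  54.9] yaw 99.72 F [-0.2  0.5 -0.2] op 61.5 j6 0.05
dx -0.0098 dy -0.0004 dz 0.0019 twist -0.18
n 755
-122 169 z [44. 68. 94.] y [-21.  27.]
-110 55 z [48. 84. 95.] y [-18.  28.]
-98 65 z [ 52.  86. 105.] y [-19.  29.]
-86 61 z [ 49.  85. 106.] y [-18.  29.]
-74 57 z [ 45.  83. 104.] y [-17.  29.]
-62 62 z [ 54.  85. 105.] y [-18.  29.]
-50 55 z [ 47.  84. 106.] y [-17.  28.]
-38 55 z [ 47.  83. 124.] y [-18.  29.]
-26 87 z [ 55. 101. 154.] y [-28.  29.]
-14 53 z [55. 83. 98.] y [-22.  33.]
-2 33 z [50. 84. 98.] y [-25.  28.]
cream in wrist 172 [-1.83257067 -0.83851022]
```

The shed stands unmoved and upright, its front gable 1 mm behind the tool. Slide back 58 mm and grip.

Call:
carry_out:
  moves:
    - {"dx": -0.015, "dy": 0, "dz": 0, "twist": 0}
    - {"dx": -0.032, "dy": 0, "dz": 0, "twist": 0}
    - {"dx": -0.05, "dy": 0, "dz": 0, "twist": 0}
    - {"dx": -0.058, "dy": 0, "dz": 0, "twist": 0}
    - {"dx": -0.058, "dy": 0, "dz": 0, "twist": 0}

```text
t: 29.1
eef_pos: [554.0, 129.9, 53.5]
tcp_rot: [-3.141, 0.0, 1.738]
ft_force: [-0.8, 0.0, -1.1]
opening: 0.652
```

Call:
carry_out:
  grip: 0.045
  moves:
    - {"dx": 0, "dy": 0, "dz": 0, "twist": 0}
    - {"dx": 0, "dy": 0, "dz": 0, "twist": 0}
    - {"dx": 0, "dy": 0, "dz": 0, "twist": 0}
    - {"dx": 0, "dy": 0, "dz": 0, "twist": 0}
    - {"dx": 0, "dy": 0, "dz": 0, "twist": 0}

```text
t: 29.6
eef_pos: [553.6, 131.9, 53.6]
tcp_rot: [-3.142, 0.0, 1.741]
ft_force: [-0.9, 0.4, -1.3]
opening: 0.548
```

Call:
carry_out:
  moves:
    - {"dx": 0, "dy": 0, "dz": -0.01, "twist": 0}
    - {"dx": 0, "dy": 0, "dz": -0.025, "twist": 0}
    - {"dx": 0, "dy": 0, "dz": -0.042, "twist": 0}
    - {"dx": 0, "dy": 0, "dz": -0.06, "twist": 0}
    - {"dx": 0, "dy": 0, "dz": -0.06, "twist": 0}

```text
t: 30.1
eef_pos: [554.7, 131.8, 116.2]
tcp_rot: [3.138, 0.0, 1.741]
ft_force: [-0.0, -0.5, -1.2]
opening: 0.545
```

Run:
```python
from h import *
mv(532.6,-37.3,113,99.88)
p,d,i=snap('wrist','pics/w14.png');z=load('pics/w14.npz');W=cloud(z);g=cv2.cvtColor(p,cv2.COLOR_RGB2HSV)
s=state();e=np.array(s['eef_pos']);yw=s['tcp_rot'][2];D=W-e;x=D[...,0]*np.cos(yw)+D[...,1]*np.sin(yw);y=-D[...,0]*np.sin(yw)+D[...,1]*np.cos(yw)
m=(g[...,1]<100)&(g[...,2]>120)&(abs(y)<40)&(D[...,2]>-25)&(D[...,2]<70)&(x>30)&(x<90)
print('front wall',m.sum(),'x',np.percentile(x[m],[2,50,98]).round(1),'y',np.percentile(y[m],[2,98]).round(1),'dz',np.percentile(D[...,2][m],[2,98]).round(1))
ys,xs=np.where(m);print(xs.min(),xs.max(),ys.min(),ys.max())
```

```text
t 30.1 eef [554.7 131.8 116.2] yaw 99.73 F [-0.  -0.5 -1.2] op 51.9 j6 -0.05
dx -0.1630 dy -0.0504 dz 0.0032 twist -0.15
front wall 688 x [30.2 47.5 56.5] y [-26.6  25.2] dz [11.4 50.1]
207 303 144 206
```

Shed held at 51.9 mm, front wall at +57 mm. Carrying it over the base.

Call:
carry_out:
  moves:
    - {"dx": -0.015, "dy": -0.005, "dz": 0, "twist": -0.15}
    - {"dx": -0.045, "dy": -0.014, "dz": 0, "twist": -0.15}
    - {"dx": -0.08, "dy": -0.025, "dz": 0, "twist": -0.15}
    - {"dx": -0.115, "dy": -0.036, "dz": 0, "twist": -0.15}
    - {"dx": -0.14, "dy": -0.044, "dz": 0, "twist": -0.15}

```text
t: 30.65
eef_pos: [532.8, -16.3, 112.7]
tcp_rot: [-3.14, -0.0, 1.742]
ft_force: [0.2, -0.0, -0.4]
opening: 0.545
```

Call:
carry_out:
  moves:
    - {"dx": -0.01, "dy": -0.0035, "dz": 0, "twist": 0}
    - {"dx": -0.02, "dy": -0.0063, "dz": 0.01, "twist": 0}
    - {"dx": -0.02, "dy": -0.0063, "dz": 0.025, "twist": 0}
    - {"dx": -0.02, "dy": -0.0063, "dz": 0.035, "twist": 0}
    - {"dx": -0.02, "dy": -0.0063, "dz": 0.035, "twist": 0}

```text
t: 31.15
eef_pos: [530.4, -34.1, 76.9]
tcp_rot: [-3.139, -0.001, 1.744]
ft_force: [-0.7, 0.3, -0.6]
opening: 0.545
```

Run:
```python
from h import *
mv(532.1,-34.3,79,99.88)
p,d,i=snap('wrist','pics/w15.png');z=load('pics/w15.npz');W=cloud(z);g=cv2.cvtColor(p,cv2.COLOR_RGB2HSV)
s=state();e=np.array(s['eef_pos']);yw=s['tcp_rot'][2];D=W-e;x=D[...,0]*np.cos(yw)+D[...,1]*np.sin(yw);y=-D[...,0]*np.sin(yw)+D[...,1]*np.cos(yw)
for c in (212,225,232,280,290,300):
    print(c,[(v,int(g[v,c,1]),int(g[v,c,2]),round(float(W[v,c,2])),round(float(x[v,c]))) for v in range(104,150,3)])
for r in (118,124): print(r,g[r,180:335:3,2].tolist())
```

```text
t 31.15 eef [530.4 -34.1  76.9] yaw 99.91 F [-0.7  0.3 -0.6] op 51.8 j6 -0.36
dx -0.0005 dy 0.0016 dz -0.0021 twist 0.03
212 [(104, 138, 196, 40, 83), (107, 136, 195, 41, 81), (110, 137, 195, 40, 79), (113, 118, 184, 40, 77), (116, 119, 202, 40, 75), (119, 119, 202, 40, 72), (122, 115, 204, 40, 70), (125, 116, 202, 41, 68), (128, 117, 200, 40, 66), (131, 117, 201, 40, 64), (134, 121, 200, 40, 61), (137, 121, 198, 39, 59), (140, 121, 198, 40, 57), (143, 117, 198, 40, 55), (146, 86, 152, 96, 56), (149, 18, 101, 102, 55)]
225 [(104, 137, 196, 39, 83), (107, 137, 195, 39, 81), (110, 135, 195, 39, 79), (113, 116, 184, 39, 77), (116, 118, 203, 40, 74), (119, 98, 209, 40, 72), (122, 32, 247, 47, 70), (125, 32, 247, 47, 68), (128, 32, 247, 48, 66), (131, 32, 247, 47, 64), (134, 31, 247, 47, 62), (137, 32, 247, 47, 59), (140, 38, 243, 47, 57), (143, 89, 201, 75, 57), (146, 96, 184, 104, 57), (149, 20, 102, 108, 55)]
232 [(104, 136, 197, 39, 83), (107, 136, 195, 39, 81), (110, 137, 196, 39, 79), (113, 117, 181, 39, 77), (116, 117, 203, 40, 74), (119, 96, 209, 39, 72), (122, 31, 247, 47, 70), (
[... 1235 characters left out ...]
), (131, 33, 246, 49, 64), (134, 33, 246, 47, 62), (137, 34, 245, 47, 59), (140, 39, 245, 47, 57), (143, 41, 244, 47, 55), (146, 80, 160, 96, 56), (149, 20, 90, 102, 55)]
118 [191, 191, 192, 192, 194, 194, 195, 193, 190, 199, 202, 202, 201, 201, 201, 201, 202, 202, 188, 197, 229, 228, 230, 234, 234, 230, 229, 230, 236, 231, 229, 228, 228, 235, 208, 198, 197, 197, 197, 196, 196, 197, 198, 192, 187, 186, 185, 184, 183, 184, 182, 183]
124 [192, 191, 193, 192, 193, 193, 193, 193, 190, 200, 201, 219, 247, 247, 247, 247, 247, 247, 247, 247, 247, 247, 235, 231, 234, 229, 229, 229, 232, 231, 235, 246, 246, 246, 246, 246, 246, 246, 246, 246, 246, 201, 197, 189, 187, 186, 185, 185, 185, 183, 182, 182]
```

```bash
cat > lat.py <<'E'
from m import *
import sys
def lat(f):
    p,d,i=snap('wrist',f'pics/{f}.png');s=state();e=np.array(s['eef_pos']);yw=s['tcp_rot'][2];print(round(s['t'],2),'eef',e.round(2),np.degrees(yw).round(2),'F',np.round(s['ft_force'],1))
    z=load(f'pics/{f}.npz');g=cv2.cvtColor(p,cv2.COLOR_RGB2HSV);V,S=g[...,2],g[...,1]
    rel=lambda P:np.c_[(P-e[:2])@[np.cos(yw),np.sin(yw)],(P-e[:2])@[-np.sin(yw),np.cos(yw)]]
    A=[];B=[]
    for r in range(123,136):
        a=cross(S[r,195:235],75.3,195);b=cross(S[r,280:325],75.3,280)
        if len(a) and len(b): A.append((a[0],r));B.append((b[-1],r))
    a,b=rel(pl(z,A,48)),rel(pl(z,B,48));print('base edges y',a.mean(0).round(2),b.mean(0).round(2),'centre',((a+b)/2).mean(0)[1].round(2),'width',(a-b).mean(0)[1].round(2))
    ex=[(c,cross(S[108:135,c],75.3,108)[0]) for c in list(range(220,238))+list(range(282,296))]
    q=rel(pl(z,ex,48));print('base front x',np.median(q[:,0]).round(2),'slope deg',np.degrees(np.polyfit(q[:,1],q[:,0],1)[0]).round(2))
    return z,e,yw
if __name__=='__main__':
    z,e,yw=lat(sys.argv[1]);g=cv2.cvtColor(z['p'],cv2.COLOR_RGB2HSV)
    W=cloud(z);D=W-e;x=D[...,0]*np.cos(yw)+D[...,1]*np.sin(yw);y=-D[...,0]*np.sin(yw)+D[...,1]*np.cos(yw)
    m=(W[...,2]>70)&(W[...,2]<99)&(x>50)&(x<62)&(abs(y)<35);print('gable',m.sum(),'x',np.median(x[m]).round(1),'y',np.percentile(y[m],[1,99]).round(1))
E
python3 lat.py w16
```

```text
31.25 eef [531.2  -34.15  78.33] 99.92 F [ 0.3  0.7 -1.2]
base edges y [65.07 30.57] [ 65.14 -33.2 ] centre -1.32 width 63.77
base front x 71.6 slope deg 0.11
gable 209 x 56.6 y [-25.6  25.8]
```

Fore-aft spacing is 15.0 mm, exactly as needed. Laterally the base centre is 1.3 mm to the right, so I'll correct and lower.

Call:
carry_out:
  moves:
    - {"dx": 0, "dy": 0.0013, "dz": 0, "twist": 0.05}
    - {"dx": 0, "dy": 0.0013, "dz": 0.003, "twist": 0.05}
    - {"dx": 0, "dy": 0.0013, "dz": 0.007, "twist": 0.05}
    - {"dx": 0, "dy": 0.0013, "dz": 0.011, "twist": 0.05}
    - {"dx": 0, "dy": 0.0013, "dz": 0.012, "twist": 0.05}

```text
t: 31.75
eef_pos: [532.3, -34.3, 66.1]
tcp_rot: [-3.141, -0.0, 1.742]
ft_force: [0.1, 0.8, -0.1]
opening: 0.545
```

Call:
carry_out:
  moves:
    - {"dx": 0, "dy": 0, "dz": 0, "twist": 0}
    - {"dx": 0, "dy": 0, "dz": 0.001, "twist": 0}
    - {"dx": 0, "dy": 0, "dz": 0.001, "twist": 0}

```text
t: 32.05
eef_pos: [532.5, -34.4, 65.6]
tcp_rot: [3.142, 0.0, 1.742]
ft_force: [0.0, -0.8, -0.2]
opening: 0.548
```

```bash
python3 lat.py w17
```

```text
32.1 eef [532.53 -34.4   65.7 ] 99.82 F [-0.2 -0.4 -1.5]
base edges y [65.01 31.87] [ 65.06 -31.6 ] centre 0.14 width 63.47Traceback (most recent call last):
  File "lat.py", line 16, in <module>
    z,e,yw=lat(sys.argv[1]);g=cv2.cvtColor(z['p'],cv2.COLOR_RGB2HSV)
           ~~~^^^^^^^^^^^^^
  File "lat.py", line 12, in lat
    ex=[(c,cross(S[108:135,c],75.3,108)[0]) for c in list(range(220,238))+list(range(282,296))]
           ~~~~~~~~~~~~~~~~~~~~~~~~~~~~^^^
IndexError: index 0 is out of bounds for axis 0 with size 0
```

Centred to 0.1 mm laterally. Creeping down the last 4 mm.

Call:
carry_out:
  moves:
    - {"dx": 0, "dy": 0, "dz": 0.001, "twist": 0}
    - {"dx": 0, "dy": 0, "dz": 0.002, "twist": 0}
    - {"dx": 0, "dy": 0, "dz": 0.0025, "twist": 0}
    - {"dx": 0, "dy": 0, "dz": 0.0025, "twist": 0}

```text
t: 32.5
eef_pos: [532.5, -34.4, 63.1]
tcp_rot: [-3.141, 0.0, 1.742]
ft_force: [0.9, -0.4, -0.6]
opening: 0.545
```

Call:
carry_out:
  moves:
    - {"dx": 0, "dy": 0, "dz": 0.0004, "twist": 0}
    - {"dx": 0, "dy": 0, "dz": 0.0008, "twist": 0}
    - {"dx": 0, "dy": 0, "dz": 0.0008, "twist": 0}

```text
t: 32.8
eef_pos: [532.5, -34.4, 62.3]
tcp_rot: [-3.142, 0.0, 1.742]
ft_force: [0.8, 0.2, -0.5]
opening: 0.544
```

Call:
carry_out:
  moves:
    - {"dx": 0, "dy": 0, "dz": 0.0004, "twist": 0}
    - {"dx": 0, "dy": 0, "dz": 0.0004, "twist": 0}

```text
t: 33.0
eef_pos: [532.5, -34.4, 61.9]
tcp_rot: [-3.142, 0.0, 1.742]
ft_force: [-0.2, 0.4, -0.1]
opening: 0.547
```

Call:
carry_out:
  moves:
    - {"dx": 0, "dy": 0, "dz": 0.0003, "twist": 0}
    - {"dx": 0, "dy": 0, "dz": 0.0003, "twist": 0}

```text
t: 33.2
eef_pos: [532.5, -34.4, 61.6]
tcp_rot: [3.142, 0.0, 1.742]
ft_force: [0.5, 0.5, -1.0]
opening: 0.543
```

Call:
carry_out:
  moves:
    - {"dx": 0, "dy": 0, "dz": 0.0003, "twist": 0}
    - {"dx": 0, "dy": 0, "dz": 0.0003, "twist": 0}

```text
t: 33.4
eef_pos: [532.5, -34.4, 61.6]
tcp_rot: [3.141, 0.0, 1.742]
ft_force: [-0.6, 0.1, 3.3]
opening: 0.54
```

Call:
carry_out:
  moves:
    - {"dx": 0, "dy": 0, "dz": 0.0003, "twist": 0}
    - {"dx": 0, "dy": 0, "dz": 0.0003, "twist": 0}

```text
t: 33.6
eef_pos: [532.5, -34.4, 61.6]
tcp_rot: [3.141, 0.0, 1.742]
ft_force: [-2.0, 0.3, 8.8]
opening: 0.541
```

Contact (about 9 N): it is seated. Easing off, releasing and rising.

Call:
carry_out:
  moves:
    - {"dx": 0, "dy": 0, "dz": -0.0003, "twist": 0}
    - {"dx": 0, "dy": 0, "dz": -0.0003, "twist": 0}

```text
t: 33.8
eef_pos: [532.5, -34.4, 61.6]
tcp_rot: [3.141, 0.0, 1.742]
ft_force: [-2.9, 0.3, 5.6]
opening: 0.549
```

Call:
carry_out:
  grip: 0.066
  moves:
    - {"dx": 0, "dy": 0, "dz": 0, "twist": 0}
    - {"dx": 0, "dy": 0, "dz": 0, "twist": 0}
    - {"dx": 0, "dy": 0, "dz": 0, "twist": 0}
    - {"dx": 0, "dy": 0, "dz": 0, "twist": 0}

```text
t: 34.2
eef_pos: [532.5, -34.4, 61.2]
tcp_rot: [-3.141, 0.0, 1.742]
ft_force: [-0.1, -0.8, -0.0]
opening: 0.691
```

Call:
carry_out:
  moves:
    - {"dx": 0, "dy": 0, "dz": -0.01, "twist": 0}
    - {"dx": 0, "dy": 0, "dz": -0.03, "twist": 0}
    - {"dx": 0, "dy": 0, "dz": -0.06, "twist": 0}
    - {"dx": 0, "dy": 0, "dz": -0.1, "twist": 0}
    - {"dx": 0, "dy": 0, "dz": -0.13, "twist": 0}

```text
t: 34.7
eef_pos: [532.6, -34.4, 194.2]
tcp_rot: [3.14, 0.001, 1.742]
ft_force: [1.1, -0.7, 0.3]
opening: 0.693
```

Call:
carry_out:
  moves:
    - {"dx": -0.02, "dy": 0, "dz": -0.04, "twist": 0}
    - {"dx": -0.05, "dy": 0, "dz": -0.06, "twist": 0}
    - {"dx": -0.06, "dy": 0, "dz": -0.06, "twist": 0}
    - {"dx": -0.06, "dy": 0, "dz": -0.06, "twist": 0}

```text
t: 35.1
eef_pos: [542.5, -94.3, 251.3]
tcp_rot: [3.141, 0.0, 1.74]
ft_force: [-0.8, 1.1, -0.7]
opening: 0.692
```

Run:
```python
from h import *
mv(0,0,0,0)
p,d,i=snap('wrist','pics/w20.png');q,_,_=snap('side','pics/s20.png')
a=cv2.resize(p[:250,90:420,::-1],None,fx=1.2,fy=1.2,interpolation=cv2.INTER_CUBIC);b=cv2.resize(q[150:280,200:360,::-1],None,fx=2.3,fy=2.3,interpolation=cv2.INTER_CUBIC)
H=max(a.shape[0],b.shape[0]);im=np.zeros((H,a.shape[1]+b.shape[1],3),np.uint8);im[:a.shape[0],:a.shape[1]]=a;im[:b.shape[0],a.shape[1]:]=b;cv2.imwrite('pics/fin.png',im)
z=load('pics/w20.npz');W=cloud(z);th=np.radians(99.88);u=np.array([np.cos(th),np.sin(th)]);v=np.array([-u[1],u[0]])
P=W[...,:2]-np.array([519.7,36.6]);a=P@u;b=P@v
for lo,hi in((60,80),(80,92),(92,112)):
    m=(W[...,2]>lo)&(W[...,2]<hi)&(a>-160)&(a<0)&(abs(b)<45)
    m[250:]=0
    if m.sum()>10: print(lo,m.sum(),'x',np.percentile(a[m],[1,99]).round(1),'y',np.percentile(b[m],[1,50,99]).round(1))
```

```text
t 35.1 eef [542.5 -94.3 251.3] yaw 99.72 F [-0.8  1.1 -0.7] op 65.8 j6 -0.46
dx 0.1845 dy -0.5188 dz 0.2513 twist 99.72
80 1573 x [-134.2  -17.5] y [-26.9  13.3  24.8]
92 2758 x [-134.2  -17.4] y [-17.2  -1.3  15.1]
```

View pics/fin.png

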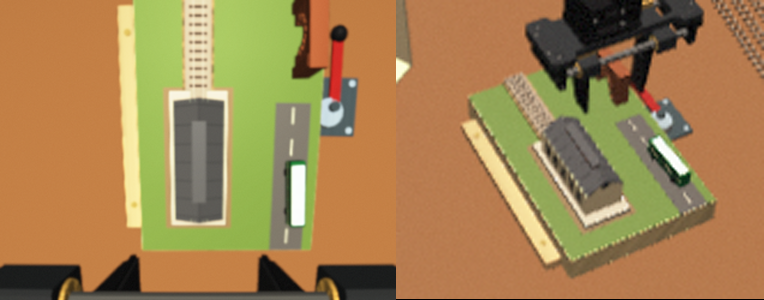

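The final view shows the shed upright on the base, doorway to the track. The base is butted against the track's end, and the portal and bus are undisturbed. The shed's extent is x -134 to -17.5 mm in the track frame (ideal -135 to -15), y about ±26. Handing in.

Run:
```python
from cell import *
print(job_done()); print(state()['t'])
```

```text
the job is handed in; nothing more can be done
None
the job is handed in; nothing more can be done
```

The engine shed is planted on the board as asked. I handed the job in at about 35 s of the 72 s allowed.

- **Base:** I laid it on the board in line with the track, with yaw and sideways fit within about 0.1° and 0.1 mm. I felt the track at about 3 N and the board at about 5 N, well below the 25 N limit, then let go. In the picture afterwards its rails run straight into the track's.
- **Shed:** I tipped the smaller cream one over its lower underside edge. The first two tries slid or lifted it without turning it, so I regripped near the top.
- **Tipping detour:** During the tip the fingers slid down past the shed's feet, so letting go on the table would have dropped it about 7 mm. Instead I laid it flat on the free left end of the board with the fingertips past the edge. I then regripped it at the middle and set it on the base, pressing with about 9 N.
- **Last checks:** The shed is upright with its doorway to the track and its roof at the right height. It spans x = -134 to -17.5 mm in the track's frame, against an ideal -135 to -15 mm. That puts it about 1 mm off centre lengthwise, and the sideways reading is also off by up to 1 mm. Just before I lowered it, those errors read about 0.1 mm sideways and 0 lengthwise, so the final figures are probably camera error.
- **Bystanders:** The portal and the road bus look untouched in the last picture. I did not look again at the table bus or the cutter at the end, but the arm never went near them.

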